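Change a card feeder over to a card cassette

ROBOT

A 7-joint arm with a two-finger parallel gripper is mounted at the origin on the work surface. World frame = base frame: x ahead of the robot, y to its left, z up, the work surface at z = 0. Lengths are in m, angles in rad, forces in N, time in s.
With the tool pointing down it reaches from about 0.425 to 0.925 m from the base axis. Payload 6.8 kg.
Tool frame: the origin (TCP) lies at the very end of the fingers, on their centre line; the grasp point (between the pads) lies 19 mm behind it; z points along the fingers, x is the direction in which the jaws open and shut, and the axes are right-handed (so a half turn about z gives the same grasp; the last joint's range is limited). The gripper opens to 85 mm and grips with 20 to 120 N. Pads are 22 mm wide; open, the fingers measure 114 mm over their backs; the gripper's body (76 mm by 85 mm) begins 54 mm behind the grasp point. The pads swing forward as they close: fully open they stand 13 mm farther back than shut.
Start: joints at [1.105, 0.477, 0.022, 1.555, -0.011, 1.109, -0.083], TCP at [0.236, -0.632, 0.231] pointing down, gripper open.
Joint ranges: [-2.96, 2.96], [-0.34, 2.1], [-1.41, 1.46], [0.24, 2.44], [-1.37, 4.51], [0.17, 1.92], [-2.96, 2.96]. Speed limits (rad/s): [2.39, 2.39, 3.14, 3.14, 3.14, 3.14, 3.14].

INTERFACE

Orientations are given as a rotation vector (axis times angle).
In Python, from bench import * gives the robot as it stands.
- The arm moves only by the tool servo_tool, never from a script. Its argument "increments" is one flat list of numbers, 7 for each row, row after row: the shift along the tool's x, y, z in mm, then the turn, a rotation vector about the tool's x, y, z in rad, then the finger opening in mm, from 0 to 85.4. In form: [tx, ty, tz, wx, wy, wz, fingers, tx, ty, tz, wx, wy, wz, fingers, ...]. A call has exactly 8 rows; each row shifts and turns the commanded pose from where the row before left it, along the tool's axes as they then stand; what a row does not reach is not made up. A row lasts 1/8 s, in which the tool goes at most 62.5 mm and 10.7 degrees, less where a joint would pass 70% of its speed; a pose out of reach is approached as far as the arm can. A call is refused whole if a number of a shift passes 62.5 or a number of a turn 0.188, either way. A call with a gripper value outside its range is refused whole. The fingers move at their own pace and stop on an object; "squeeze" is the grip in N (left out, the last holds). Time passes only in rows, so rows that do not move let the fingers close, or fill a call up. It gives the time, the measured TCP pose, the force and the opening at its end, in the units of the state.
- get_obs(): the state, without advancing time (a new reading comes with each control period).
- grab_frame(name): name is "side" or "top" or "wrist"; returns (picture, depth): 480x640x3 uint8, red, green, blue; 480x640 float32, m along the optical axis (not along the pixel's ray), 0 where there is no reading.
- calibration(name): a dict with "fx", "fy", "cx", "cy" (pixels), "eye" and "orientation" of the camera in the world; the wrist camera has in their place "T_tool_cam" (4x4, takes a point from camera to tool coordinates, whose origin is the TCP and whose axes are the tool frame's). Camera axes: x right, y up, looking along -z (the intrinsics and any distortion apply to the point x, -y, -z); pixel columns grow to the right and rows downward; lengths in m; the calibration is good to about 2 mm. The wrist camera is an equidistant fisheye: a pixel r from the principal point sees the ray r / f radians off the axis. A picture is of the moment at which its call begins: read the wrist's pose just before it. calibration takes no time and is no camera call.
- hand_in(): hands the job in, once; it reports no verdict.
The state is a dict: "clock": time; "joints": joint angles; "qvel": joint speeds; "tau": joint torques, N m; "tcp_pos": TCP position; "orientation": TCP orientation; "contact_force": force on the tool from outside, world axes, zero at the start; "moment": the same for the moment, N m; "grip_width": finger opening in m.
Only numpy, scipy, OpenCV 4.12 (cv2) and the standard library are available. Lean on these libraries where they do the work, as an engineer would, in place of code of your own. Each camera call takes 0.05 s, during which the arm holds its last target.

TASK

Change the card feeder over to the small card cassette. The support wedge from the last job is stuck tight between the spring side guides: work it loose and stand it on its base in the open part of the accessory tray. Lay the small cassette down on the free foot of the sloping feed bed, mouth end uphill, let go of it, then push it up the bed between the guides until it rests against the gate, and leave everything else on the bench where it is.

Things in the scene. Friction and masses are not known exactly. Their poses are not given: they have to be found in the camera images.
- feeder: Bench card feeder, bolted down. Origin: middle of the surface of its sloping feed bed, 50 mm above the bench; x points uphill (9 degrees above level) to the gate, y across the bed, z square to the bed. The aluminium bed is 304 long (x -150 to +154) and 116 wide. It carries two side guides, 18 high, from x = -24 to 114; below that their lead-ins flare outwards to x = -48.
- bed_foot (a point): Middle of the bed's lower edge (x = -150 in the feeder's frame), 26 mm above the bench; same axes as the feeder. The bed is free of guides for the first 100 mm from here uphill.
- gate (a point): Middle of the steel gate, the stop at the top of the bed (feeder x = +150), 21 above the bed: here the middle of the cassette's mouth end must come to rest. Same axes as the feeder.
- head (a point): Top of the head bar that bridges the bed just before the gate (feeder x 113 to 155, its roller 48 above the bed): a cassette passes under it, a hand does not. The point is 74 above the bed; the cheeks at y = +-78 (x 110 to 190) reach 86 above it. Behind it the white motor housing, 150 wide, reaches to x = 265, 156 above the bench, and a chute to x = 305.
- guide_l (a joint): Spring side guide at +y of the bed, in m: 0 with the wedge in place (inner face at y = +33 mm), -0.0015 sprung fully in (+31.5), positive when pushed outwards, up to 0.007. Spring 2 N per mm, about 13 N inwards at 0; pinched between both guides the wedge takes some 15 to 24 N to draw straight out.
- guide_r (a joint): The same at -y (inner face at y = -33 mm at 0, -31.5 sprung in).
- wedge_grip (a point): Support wedge, 0.15 kg: folded aluminium, 76 long, 66 wide, 31 high at its downhill end and thin uphill, with a black thumb fin on top (40 long, 12 thick, 16-24 to 60 above the base). The point is in the fin, 46 above the base, 4 from the wedge's middle; x along the fin (uphill at first), y across it (pinch), z up. It starts standing on the bed between the guides. Side pulls of 3 mm while lifting free it.
- cassette_center (a point): Small card cassette, the smaller of the two: grey plastic box with white cards showing in its top, 110 long, 60 wide, 42 high, 0.3 to 0.5 kg; the point is at its centre, 21 above its underside. x points to its mouth end (dark slot low in the end face); at the other end, the tail, a ridge 6 thick across the whole width rises to 54 above the underside. z up.
- cassette_mouth (a point): Middle of the mouth end face of the small cassette, 55 mm from its centre along x, 21 above its underside.
- tray: Accessory tray of dark steel, fixed on the bench, 190 (x) by 125 (y), 24 high, walls and floor 3 mm; origin under its middle. A divider at x = +33 parts it: the open part from x = -92 to +31.5 (y -59 to +59) is for the wedge, the small part holds spare rollers and brass nuts. The tray and the small cassette lie to the right and to the left of the feeder, either way round.
- big_cassette: Large card cassette, 150 x 96 x 42 (tail ridge to 54), too wide for the guides. Leave alone. Origin under its middle.
- tape_roll: Roll of tape lying flat, 92 across, 24 high; origin under its middle. Leave alone.
- stapler: Stapler, 150 x 36 x 57, origin under its middle. Leave alone.
- staple_box: Cardboard box of staples, 62 x 42 x 30, origin under its middle. Leave alone.
- glue: White glue bottle, standing, 38 across, 115 high; origin under its middle. Leave alone.
- pen_cup: Steel cup with pens, 76 across, 140 high with the pens; origin under its middle. Leave alone.
- punch: Hole punch, 105 x 115 x 70, origin under its middle. Leave alone. The equipment along the bench's edges (x over 0.82 or |y| over 0.53 m, up to 190 high) is fixed.

How it is judged:
By the outcome, as a careful person would: the job done as asked, in the order asked, and still so for the second after the job is handed in, with the robot touching nothing.
It also fails if it takes over 69 s, if anything falls off the work surface, if the arm or the gripper's body presses on something with over 40 N, if the wrist force passes 120 N, or if a joint passes its speed limit or range.

## Working session

There is one attempt and no reset: what is moved stays moved. The work goes in short steps, Python scripts to look and compute and a tool call to move; the robot and the scene stay as the last step left them, time stands still between calls to the robot, and variables do not carry over. Pictures are saved under pics/ and viewed, and the job is handed in when it is done.

Besides the shell and the picture viewer there is one more tool, called after "Request:" as name(argument=value, ...) on one line, values as JSON. servo_tool: Moves the arm, as the interface text tells. Its arguments: {"type":"object","properties":{"increments":{"type":"array","items":{"type":"number"}},"squeeze":{"type":"number"}},"required":["increments"]}

```bash
mkdir -p pics; ls; cat > h.py <<'E'
from bench import *
import numpy as np, cv2
from scipy.spatial.transform import Rotation as R
def save(n,fn):
    im,d=grab_frame(n); cv2.imwrite('pics/'+fn+'.png',im[:,:,::-1]); np.save('pics/'+fn+'.npy',d); return im,d
E
python3 - <<'E'
from h import *
o=get_obs(); print(o)
for n in('side','top','wrist'):
    print(n,calibration(n))
    save(n,n+'0')
E
```

```text
pics
{'clock': 0.0, 'joints': array([ 1.10490123,  0.47782552,  0.02233949,  1.55646176, -0.01148869,
        1.10928547, -0.08309424]), 'qvel': array([ 5.07231209e-05, -1.46610730e-03,  2.12355072e-04,  1.42819345e-04,
        1.57799820e-03,  1.40631797e-03, -1.62973711e-03]), 'tau': array([-6.25768171e-04, -5.96458375e+01,  1.60806119e+00, -2.81199181e+01,
        1.23652289e-02,  9.38644807e-03, -9.59252901e-06]), 'tcp_pos': array([ 0.236166  , -0.63170235,  0.23030431]), 'orientation': array([-2.58054646e+00,  1.79012166e+00,  2.51472044e-03]), 'contact_force': array([-0.42270143, -0.65984951,  0.5851559 ]), 'moment': array([ 0.02789614, -0.02106025,  0.01443196]), 'grip_width': 0.08498360506158988}
side {'fx': 458.9847546410113, 'fy': 458.9847546410113, 'cx': 312.2499453199311, 'cy': 253.39655040455418, 'eye': array([0.09635809, 0.57186706, 0.80048869]), 'orientation': array([ 0.32782072, -0.98803822, -2.34430842])}
top {'fx': 439.88367710911274, 'fy': 439.88367710911274, 'cx': 320.94386140716574, 'cy': 240.9606349416268, 'eye': array([0.48391864, 0.01512071, 1.10251551]), 'orientation': array([ 0.04057847, -0.05894768, -1.59634895])}
wrist {'fx': 371.64829954431775, 'fy': 371.64829954431775, 'cx': 319.2462899236762, 'cy': 237.62461773481064, 'T_tool_cam': array([[ 9.99999848e-01, -1.43586911e-04, -5.32286674e-04,
         9.96946353e-04],
       [-2.82030138e-04, -9.62826898e-01, -2.70119020e-01,
        -6.83459560e-02],
       [-4.73714371e-04,  2.70119129e-01, -9.62826792e-01,
        -1.43386147e-01],
       [ 0.00000000e+00,  0.00000000e+00,  0.00000000e+00,
         1.00000000e+00]])}
```

View pics/top0.png

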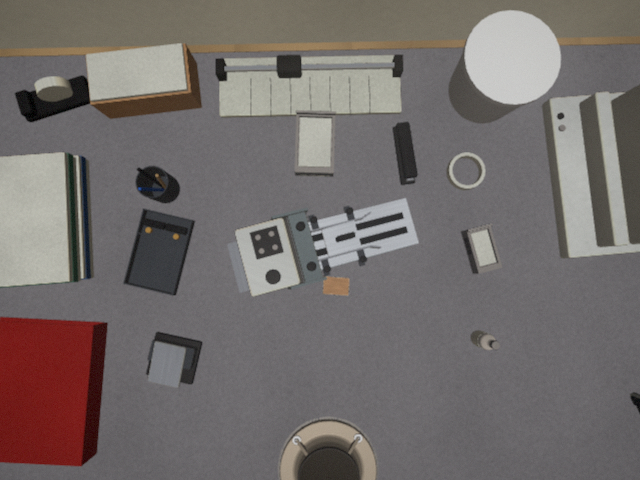

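View pics/side0.png

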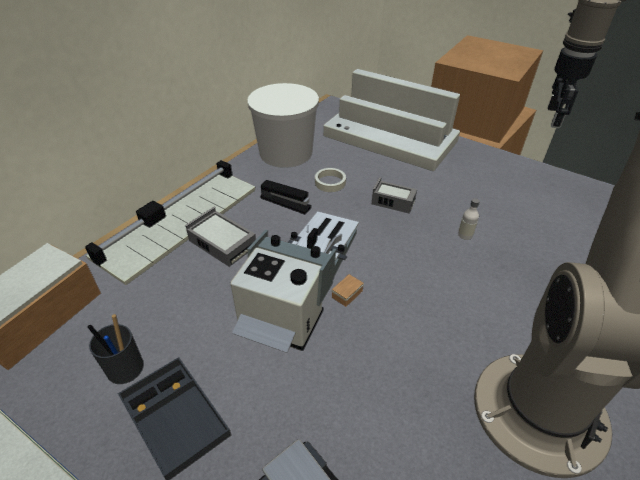

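```bash
cat >> h.py <<'E'
def cam(n):
    c=calibration(n); return c,R.from_rotvec(c['orientation']).as_matrix(),np.array(c['eye'])
def ray(n,u,v):
    c,M,e=cam(n); d=np.array([(u-c['cx'])/c['fx'],-(v-c['cy'])/c['fy'],-1.0]); return e,M@d
def onz(n,u,v,z):
    e,d=ray(n,u,v); return e+d*(z-e[2])/d[2]
def cloud(n,d):
    c,M,e=cam(n); v,u=np.mgrid[0:480,0:640]
    p=np.stack([(u-c['cx'])/c['fx']*d,-(v-c['cy'])/c['fy']*d,-d],-1); return p@M.T+e
def proj(n,P):
    c,M,e=cam(n); q=(np.atleast_2d(P)-e)@M; return np.stack([c['cx']+c['fx']*q[:,0]/-q[:,2],c['cy']-c['fy']*q[:,1]/-q[:,2]],-1)
def crop(fn,u0,v0,u1,v1,k,out):
    im=cv2.imread('pics/'+fn+'.png')[v0:v1,u0:u1]; cv2.imwrite('pics/'+out+'.png',cv2.resize(im,None,fx=k,fy=k,interpolation=cv2.INTER_CUBIC))
E
python3 - <<'E'
from h import *
crop('top0',220,180,520,300,2.6,'c1')
crop('side0',220,160,440,320,3.6,'c2')
crop('top0',100,190,220,400,2.8,'c3')
d=np.load('pics/top0.npy'); P=cloud('top',d)
for u,v in [(250,400),(500,300),(400,330),(450,220),(482,248),(315,145),(160,240),(345,237),(400,230),(150,275),(270,270)]:
    print(u,v,P[v,u].round(4))
E
```

```text
250 400 [0.1679 0.1853 0.0016]
500 300 [ 3.940e-01 -4.423e-01  4.000e-04]
400 330 [ 0.3266 -0.1894 -0.0015]
450 220 [ 0.598  -0.3258  0.0012]
482 248 [ 0.5239 -0.3907  0.0343]
315 145 [0.7885 0.0102 0.0355]
160 240 [0.5661 0.403  0.0023]
345 237 [ 0.5538 -0.0516  0.1146]
400 230 [ 0.5738 -0.1935  0.026 ]
150 275 [0.4796 0.4277 0.0034]
270 270 [0.484  0.1126 0.1709]
```

View pics/c1.png

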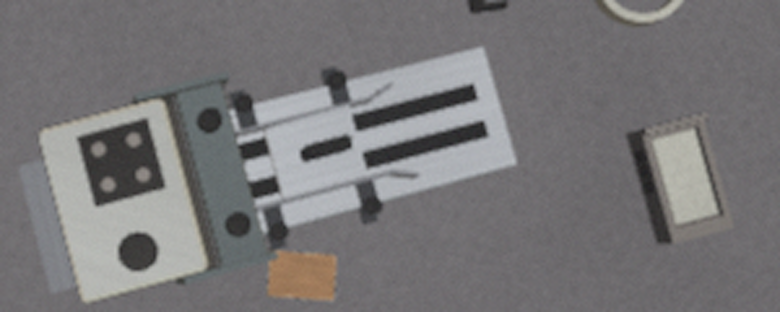

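View pics/c2.png

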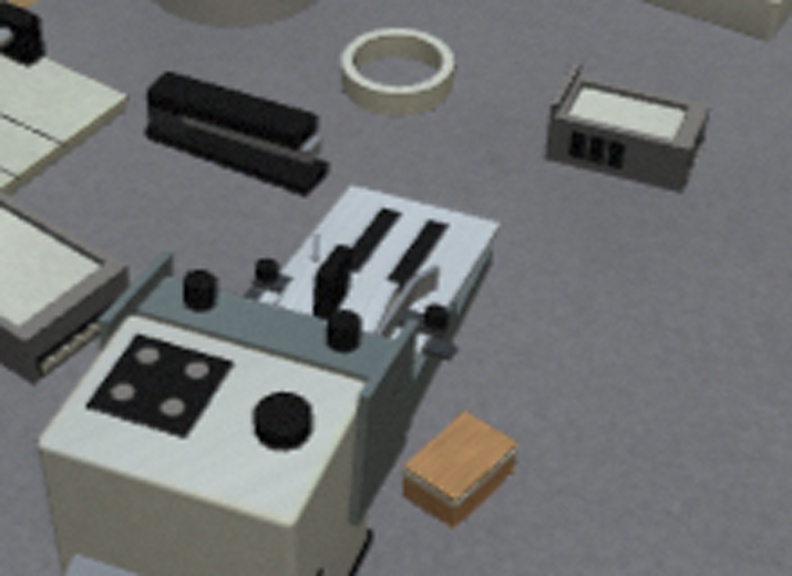

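View pics/c3.png

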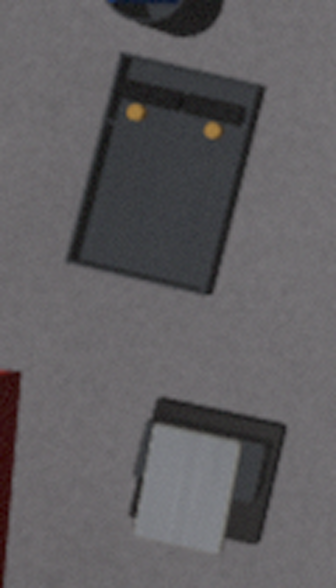

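```bash
python3 - <<'E'
from h import *
im=cv2.imread('pics/top0.png').astype(int)
d=np.load('pics/top0.npy');P=cloud('top',d)
g=im.min(2)
# bed foot region
m=((g>150)).astype(np.uint8); m[:, :355]=0; m[:,425:]=0; m[:190]=0;m[270:]=0
n,l,s,c=cv2.connectedComponentsWithStats(m); i=1+np.argmax(s[1:,4]); print(s[i])
ys,xs=np.where(l==i)
# edges with subpixel-ish: rect of filled hull
cs,_=cv2.findContours((l==i).astype(np.uint8),cv2.RETR_EXTERNAL,cv2.CHAIN_APPROX_NONE)
h=cv2.convexHull(cs[0]); ap=cv2.approxPolyDP(h,3,True)[:,0]; print(ap.tolist())
# small cassette
for nm,(u0,v0,u1,v1),zlo in [('small',(455,215,510,285),.02),('big',(285,100,345,185),.02)]:
    q=np.zeros((480,640),bool); q[v0:v1,u0:u1]=1
    k=(q&(P[:,:,2]>zlo)).astype(np.uint8); cs,_=cv2.findContours(k,cv2.RETR_EXTERNAL,cv2.CHAIN_APPROX_NONE)
    cc=max(cs,key=cv2.contourArea); print(nm,cv2.minAreaRect(cc)); 
    for p in cv2.boxPoints(cv2.minAreaRect(cc)): print(p, onz('top',*p,.042).round(4))
    zz=P[:,:,2][q&(P[:,:,2]>zlo)]; print(np.percentile(zz,[5,50,95,99]))
# white cards of small
m=(g>140).astype(np.uint8); m[:,:455]=0;m[:,510:]=0;m[:215]=0;m[285:]=0
cs,_=cv2.findContours(m,cv2.RETR_EXTERNAL,cv2.CHAIN_APPROX_NONE); cc=max(cs,key=cv2.contourArea);print('cards',cv2.minAreaRect(cc))
for p in cv2.boxPoints(cv2.minAreaRect(cc)): print(p, onz('top',*p,.04).round(4))
# tray
crop('top0',455,215,515,285,8,'c4')
E
```

```text
[ 355  198   63   59 1848]
[[405, 198], [417, 243], [368, 256], [355, 248], [355, 211]]
small ((482.176513671875, 248.20590209960938), (45.59669494628906, 29.346811294555664), 75.96376037597656)
[462.4118  229.64708] [ 0.5695 -0.3423  0.042 ]
[490.8824  222.52943] [ 0.585  -0.4126  0.042 ]
[501.94122 266.7647 ] [ 0.477  -0.4339  0.042 ]
[473.47064 273.8824 ] [ 0.4617 -0.364   0.042 ]
[0.02856329 0.03779805 0.05152262 1.10251551]
big ((313.7625427246094, 141.54898071289062), (39.98457717895508, 64.4751205444336), 1.5911402702331543)
[292.8828  173.21898] [0.718  0.0659 0.042 ]
[294.6731  108.76872] [0.8783 0.0579 0.042 ]
[334.64227 109.87898] [ 0.8733 -0.0404  0.042 ]
[332.852   174.32924] [ 0.7129 -0.0315  0.042 ]
[0.03242457 0.03785029 0.04932752 0.05564221]
cards ((482.89617919921875, 247.38677978515625), (33.92805480957031, 16.62062644958496), 74.05460357666016)
[470.24524 233.35847] [ 0.5601 -0.3617  0.04  ]
[486.22638 228.79243] [ 0.5702 -0.4012  0.04  ]
[495.54712 261.4151 ] [ 0.4903 -0.4199  0.04  ]
[479.56598 265.98114] [ 0.4803 -0.3805  0.04  ]
```

View pics/c4.png

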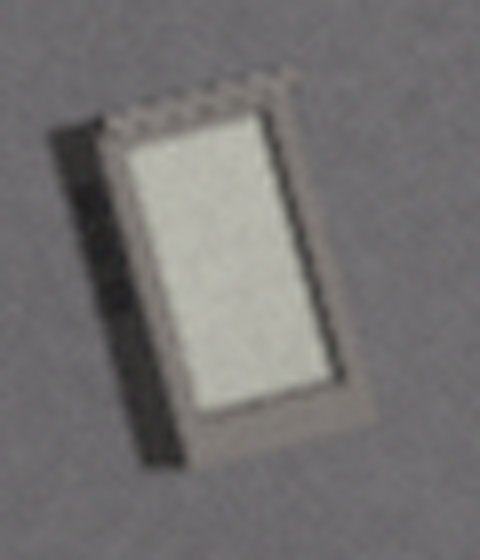

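```bash
cat >> h.py <<'E'
def mkfeeder(psi,foot):
    ux=np.array([np.cos(psi),np.sin(psi),0]); a=np.radians(9)
    X=ux*np.cos(a)+np.array([0,0,np.sin(a)]); Y=np.array([-np.sin(psi),np.cos(psi),0]); Z=np.cross(X,Y)
    return np.stack([X,Y,Z],1), np.array(foot)+X*0.150
def plan(Rt,pt,N,f,p=None,M=None,dec=(0,3)):
    o=get_obs()
    if p is None: p=o['tcp_pos'].copy()
    if M is None: M=R.from_rotvec(o['orientation']).as_matrix()
    p=np.array(p);rows=[]
    for k in range(N):
        n=N-k
        dt=M.T@(pt-p)/n*1000; w=R.from_matrix(M.T@Rt).as_rotvec()/n
        dt=np.round(dt,dec[0]);w=np.round(w,dec[1]); rows+=list(dt)+list(w)+[f]
        p=p+M@dt/1000; M=M@R.from_rotvec(w).as_matrix()
    print('max shift %.1f maxrot %.3f'%(max(np.linalg.norm(rows[i*7:i*7+3]) for i in range(N)),max(np.linalg.norm(rows[i*7+3:i*7+6]) for i in range(N))))
    print('\n'.join(str([float(x) for x in rows[i*7:i*7+7]])[1:-1]+',' for i in range(N)))
    print('end',p.round(4)); return p,M
E
python3 - <<'E'
from h import *
a=onz('top',405.5,197.5,.026);b=onz('top',417.8,243.5,.026); print(a,b,np.linalg.norm(a-b))
y=(a-b)/np.linalg.norm(a-b); psi=np.arctan2(-y[0],y[1]); 
# y of feeder: uphill x is +yworld; y = z cross x
print('edge dir',y)
foot=(a+b)/2
# feeder y either a-b or b-a: X=+y world -> Y=-x world
Y=(b-a)/np.linalg.norm(a-b); psi=np.arctan2(-Y[0],Y[1]); print('psi',np.degrees(psi))
F,O=mkfeeder(psi,[foot[0],foot[1],.026]); print(O)
P=cloud('top',np.load('pics/top0.npy'))
def toF(p): return (p-O)@F*1000
# lower side edge on tilted plane
def onbed(u,v,h=0,n='top'):
    e,d=ray(n,u,v); Z=F[:,2]; o=O+Z*h; return toF(e+d*((o-e)@Z)/(d@Z))
for q in [(405.5,197.5),(417.8,243.5),(368,256),(355,211)]: print(q,onbed(*q).round(1))
# fin: dark pixels
im=cv2.imread('pics/top0.png').max(2); m=(im<60).astype(np.uint8); m[:,:330]=0;m[:,358:]=0;m[:225]=0;m[246:]=0
cs,_=cv2.findContours(m,cv2.RETR_EXTERNAL,cv2.CHAIN_APPROX_NONE)
for c in cs: 
  if cv2.contourArea(c)>5:
    r=cv2.minAreaRect(c);print(r)
    for p in cv2.boxPoints(r): print(onbed(*p,.06).round(1))
    print('ctr',onbed(*r[0],.06).round(1))
# guides
for q in [(311.5,229.5),(361,217.5),(323,256.5),(368,246.5)]: print('guide',onbed(*q,.018).round(1))
# cassette
m1=onz('top',478.5,273.1,.042);m2=onz('top',501.9,267.5,.042);print(m1,m2,np.linalg.norm(m1-m2))
ax=np.array([-.0798,-.0188,0]);ax/=np.linalg.norm(ax)
print('cass ctr',(m1+m2)/2-ax*.055, np.degrees(np.arctan2(ax[1],ax[0])))
# tray corners crop c3: scale2.8, off 100,190
for q in [(122,54),(265,86),(212,293),(68,262)]:
    print('tray',onz('top',100+q[0]/2.8,190+q[1]/2.8,.024).round(4))
print(R.from_rotvec(get_obs()['orientation']).as_matrix().round(3))
E
```

```text
[ 0.65406487 -0.21022915  0.026     ] [ 0.5394145  -0.23610237  0.026     ] 0.11753353705214013
edge dir [0.97546946 0.22013482 0.        ]
psi 102.71695194712545
[ 0.56412599 -0.07864679  0.04946517]
(405.5, 197.5) [-150.   -58.8    0. ]
(417.8, 243.5) [-150.    58.8   -0. ]
(368, 256) [-19.4  58.4   0. ]
(355, 211) [-16.2 -54.6   0. ]
((344.88677978515625, 236.60372924804688), (4.120816707611084, 18.406312942504883), 74.05460357666016)
[59.9 -0.6 60. ]
[17.3 -2.2 60. ]
[17.   7.1 60. ]
[59.6  8.7 60. ]
ctr [38.5  3.2 60. ]
guide [101.3 -33.6  18. ]
guide [-21.4 -34.2  18. ]
guide [90.7 33.8 18. ]
guide [-20.1  36.6  18. ]
[ 0.46326691 -0.37631785  0.042     ] [ 0.47524577 -0.43375274  0.042     ] 0.058670764915955055
cass ctr [ 0.52279076 -0.39242317  0.042     ] -166.7434734419793
tray [0.6411 0.4353 0.024 ]
tray [0.6098 0.3105 0.024 ]
tray [0.4304 0.3578 0.024 ]
tray [0.4605 0.4822 0.024 ]
[[ 0.35  -0.937 -0.001]
 [-0.937 -0.35   0.001]
 [-0.001  0.    -1.   ]]
```

View pics/wrist0.png

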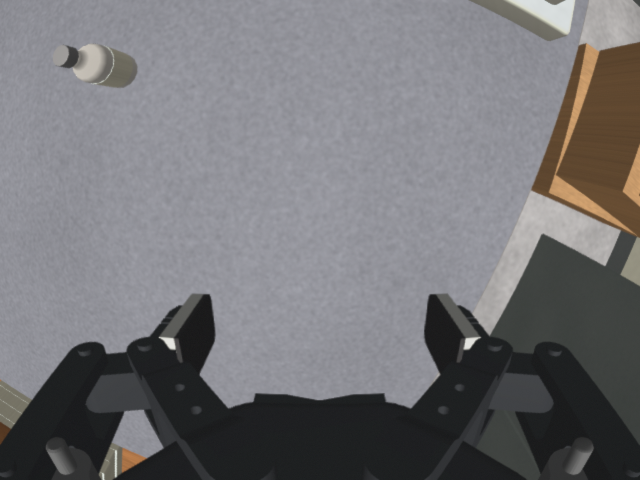

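```bash
cat >> h.py <<'E'
F,O=mkfeeder(np.radians(102.9),[0.5967,-0.2232,.026])
RT=np.stack([-F[:,1],-F[:,0],-F[:,2]],1)
def fp(x,y,z): return O+F@(np.array([x,y,z])/1000)
def toF(p): return (np.asarray(p)-O)@F*1000
E
python3 - <<'E'
from h import *
plan(RT,fp(36,1,135),16,85)
E
```

```text
max shift 41.4 maxrot 0.091
-26.0, -31.0, 3.0, 0.008, -0.007, -0.09, 85.0,
-23.0, -34.0, 3.0, 0.008, -0.007, -0.09, 85.0,
-20.0, -35.0, 4.0, 0.008, -0.007, -0.09, 85.0,
-17.0, -37.0, 4.0, 0.008, -0.007, -0.09, 85.0,
-13.0, -38.0, 4.0, 0.008, -0.007, -0.09, 85.0,
-10.0, -39.0, 5.0, 0.008, -0.007, -0.09, 85.0,
-6.0, -40.0, 5.0, 0.008, -0.007, -0.09, 85.0,
-3.0, -41.0, 5.0, 0.008, -0.007, -0.089, 85.0,
1.0, -41.0, 6.0, 0.008, -0.007, -0.09, 85.0,
5.0, -40.0, 6.0, 0.008, -0.007, -0.089, 85.0,
8.0, -40.0, 6.0, 0.008, -0.007, -0.09, 85.0,
12.0, -38.0, 7.0, 0.008, -0.007, -0.089, 85.0,
16.0, -37.0, 7.0, 0.008, -0.007, -0.09, 85.0,
19.0, -36.0, 7.0, 0.008, -0.007, -0.089, 85.0,
22.0, -34.0, 7.0, 0.008, -0.007, -0.09, 85.0,
25.0, -31.0, 7.0, 0.008, -0.007, -0.089, 85.0,
end [ 0.5599 -0.0653  0.1884]
```

Request:
servo_tool(increments=[-26,-31,3,0.008,-0.007,-0.09,85,-23,-34,3,0.008,-0.007,-0.09,85,-20,-35,4,0.008,-0.007,-0.09,85,-17,-37,4,0.008,-0.007,-0.09,85,-13,-38,4,0.008,-0.007,-0.09,85,-10,-39,5,0.008,-0.007,-0.09,85,-6,-40,5,0.008,-0.007,-0.09,85,-3,-41,5,0.008,-0.007,-0.089,85])

```text
clock: 1.15
tcp_pos: [0.3984, -0.3469, 0.2098]
orientation: [-2.968, 0.739, 0.014]
contact_force: [0.1, -0.6, -0.1]
grip_width: 0.085
```

Request:
servo_tool(increments=[1,-41,6,0.008,-0.007,-0.09,85,5,-40,6,0.008,-0.007,-0.089,85,8,-40,6,0.008,-0.007,-0.09,85,12,-38,7,0.008,-0.007,-0.089,85,16,-37,7,0.008,-0.007,-0.09,85,19,-36,7,0.008,-0.007,-0.089,85,22,-34,7,0.008,-0.007,-0.09,85,25,-31,7,0.008,-0.007,-0.089,85])

```text
clock: 2.15
tcp_pos: [0.5606, -0.0632, 0.1885]
orientation: [-2.966, -0.344, 0.026]
contact_force: [0.2, -0.3, -0.1]
grip_width: 0.085
```

```bash
cat >> h.py <<'E'
def wpose():
    o=get_obs(); T=np.eye(4);T[:3,:3]=R.from_rotvec(o['orientation']).as_matrix();T[:3,3]=o['tcp_pos']; return T
def wray(T,u,v):
    c=calibration('wrist'); a=(u-c['cx'])/c['fx'];b=-(v-c['cy'])/c['fy']; r=np.hypot(a,b); s=np.sin(r)/max(r,1e-9)
    C=T@c['T_tool_cam']; return C[:3,3],C[:3,:3]@np.array([a*s,b*s,-np.cos(r)])
def wbed(T,u,v,h):
    e,d=wray(T,u,v); Z=F[:,2]; return toF(e+d*((O+Z*h/1000-e)@Z)/(d@Z))
def wz(T,u,v,z):
    e,d=wray(T,u,v); return e+d*(z-e[2])/d[2]
def wsave(fn):
    T=wpose(); np.save('pics/'+fn+'_T.npy',T); im,d=save('wrist',fn); return T,im,d
E
python3 - <<'E'
from h import *
T,im,d=wsave('w1'); o=get_obs(); print(o['clock'],o['contact_force'],toF(T[:3,3]), np.abs(T[:3,:3]-RT).max())
E
```

```text
2.2 [3.09840552 5.17608116 1.40183858] [ 37.42039311  -0.56962177 134.85875623] 0.005501745386790019
```

View pics/w1.png

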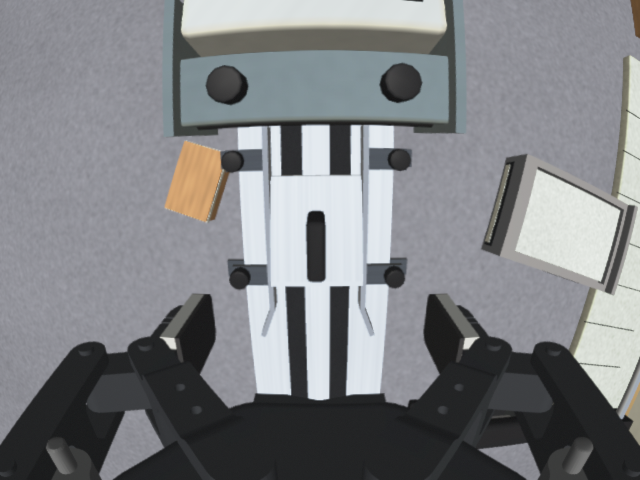

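```bash
python3 - <<'E'
from h import *
T=np.load('pics/w1_T.npy')
for n,u,v,h in [('gl',271,190,18),('gl',273,280,18),('gr',362,190,18),('gr',361,280,18),('fin up',317,211,58),('fin dn top',316,250,60),('fin lo',316,282,20),('wedge up L',271,176,3),('wedge up R',362,176,3),('wedge lo',272,286,31),('wedge lo',361,286,31),('bed edge L',239,130,0),('bedL',257,390,0),('bedR',397,130,0),('bedR',381,390,0),('headknob',226,85,80),('headknob',402,83,80),('head edge',176,126,74),('head edge',455,124,74)]:
    print(n,wbed(T,u,v,h).round(1))
crop('w1',255,160,380,300,5,'c5')
im=cv2.imread('pics/w1.png').max(2)
for v in (220,240,260,275): 
    r=np.where(im[v,290:345]<70)[0]+290; print(v,r.min(),r.max(), wbed(T,(r.min()+r.max())/2,v,55).round(1))
E
```

```text
gl [66.6 33.9 18. ]
gl [-1.9 34.3 18. ]
gr [ 67.  -30.7  18. ]
gr [ -1.5 -32.5  18. ]
fin up [59.7  0.9 58. ]
fin dn top [35.6  1.4 60. ]
fin lo [-2.3  1.6 20. ]
wedge up L [75.  35.7  3. ]
wedge up R [ 75.4 -32.2   3. ]
wedge lo [-1.3 33.5 31. ]
wedge lo [ -0.9 -31.1  31. ]
bed edge L [110.1  60.1   0. ]
bedL [-124.2   57.7   -0. ]
bedR [110.8 -58.4  -0. ]
bedR [-123.4  -60.2   -0. ]
headknob [133.6  49.8  80. ]
headknob [134.9 -44.1  80. ]
head edge [113.   81.4  74. ]
head edge [114.7 -77.   74. ]
220 308 323 [53.4  1.8 55. ]
240 307 324 [40.6  1.8 55. ]
260 308 324 [27.3  1.4 55. ]
275 308 324 [17.1  1.4 55. ]
```

View pics/c5.png

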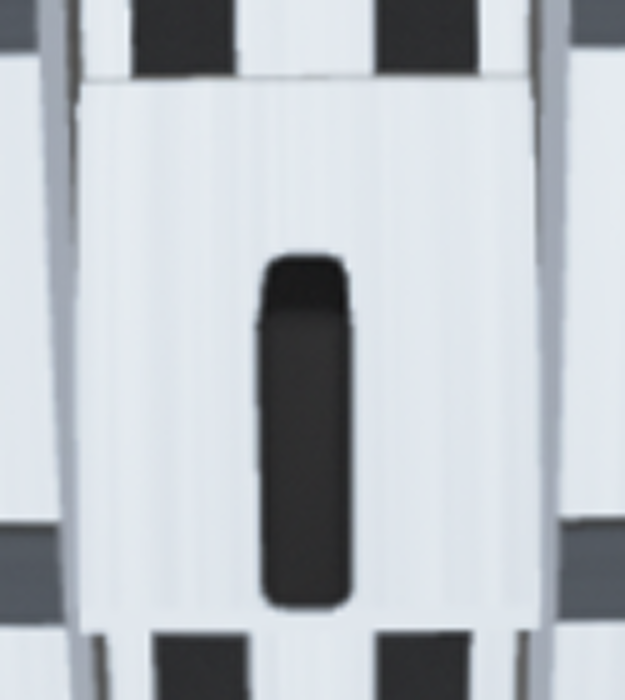

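```bash
cat >> h.py <<'E'
_o=fp(0,-0.2,0)
F,_=mkfeeder(np.radians(103.4),[0,0,0]); O=_o
RT=np.stack([-F[:,1],-F[:,0],-F[:,2]],1)
E
python3 - <<'E'
from h import *
T=np.load('pics/w1_T.npy')
print(O,toF(T[:3,3]))
print(wbed(T,316,222,60),wbed(T,316,282,60),wbed(T,316,250,60))
plan(RT,fp(33,1.2,29),8,45)
E
```

```text
[ 0.56381972 -0.07874131  0.04946517] [ 37.41661072  -0.50803785 134.8593553 ]
[53.34235308  1.26420938 60.        ] [14.28912029  1.47359721 60.        ] [35.62268807  1.35487706 60.        ]
max shift 14.1 maxrot 0.001
-1.0, 1.0, 13.0, -0.0, -0.0, 0.001, 45.0,
-1.0, 1.0, 13.0, -0.0, -0.0, 0.001, 45.0,
-1.0, 1.0, 13.0, -0.001, -0.0, 0.001, 45.0,
-1.0, 1.0, 13.0, -0.0, -0.001, 0.001, 45.0,
-0.0, 2.0, 13.0, -0.001, -0.0, 0.001, 45.0,
-1.0, 1.0, 13.0, -0.0, -0.001, 0.001, 45.0,
-0.0, 2.0, 14.0, -0.001, -0.0, 0.001, 45.0,
-1.0, 1.0, 13.0, -0.0, -0.001, 0.0, 45.0,
end [ 0.5557 -0.0516  0.0835]
```

```bash
python3 - <<'E'
from h import *
o=get_obs();print(toF(o['tcp_pos']),R.from_matrix(RT.T@R.from_rotvec(o['orientation']).as_matrix()).as_rotvec())
T=np.load('pics/w1_T.npy');print(R.from_matrix(RT.T@T[:3,:3]).as_rotvec())
print(toF([0.5557,-0.0516,.0835]))
E
```

```text
[ 43.09364716  -4.160225   134.25575483] [ 0.00311241  0.00286117 -0.00703567]
[-0.00066343  0.0008565   0.00299563]
[33.26013595  1.60872776 29.19119067]
```

Request:
servo_tool(increments=[0,0,15,0,0,0,45,0,0,15,0,0,0,45,0,0,10,0,0,0,45,0,0,5,0,0,0,45,0,0,0,0,0,0,45,0,0,0,0,0,0,45,0,0,0,0,0,0,45,0,0,0,0,0,0,45])

```text
clock: 3.2
tcp_pos: [0.5587, -0.059, 0.1444]
orientation: [-2.968, -0.335, 0.026]
contact_force: [0.2, -0.3, -0.0]
grip_width: 0.0452
```

```bash
python3 - <<'E'
from h import *
o=get_obs();print(toF(o['tcp_pos']),R.from_matrix(RT.T@R.from_rotvec(o['orientation']).as_matrix()).as_rotvec(),o['clock'],o['contact_force'])
T,im,d=wsave('w2');crop('w2',160,140,480,400,2.4,'c6')
E
```

```text
[34.97967048  0.41615638 90.59664495] [-0.00150614  0.00165455  0.00866305] 3.2 [ 0.22605341 -0.33977035 -0.02710174]
```

View pics/c6.png

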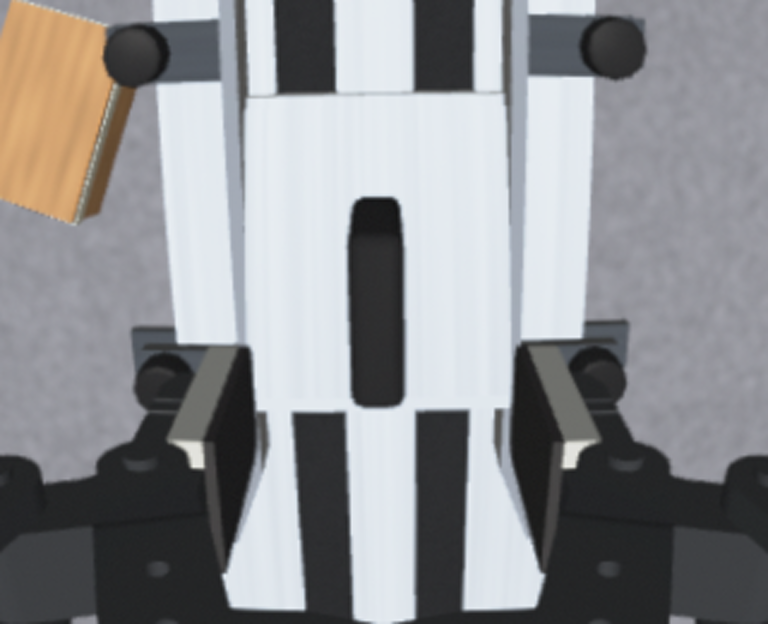

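```bash
python3 - <<'E'
from h import *
T=np.load('pics/w2_T.npy')
print(wbed(T,160+376/2.4,140+235/2.4,60),wbed(T,160+376/2.4,140+405/2.4,60), wbed(T,160+376/2.4,140+300/2.4,60))
for n,u,v,h in [('gl',243,300,18),('gr',514,300,18),('gl',244,120,18),('gr',505,120,18)]: print(wbed(T,160+u/2.4,140+v/2.4,h))
plan(RT,fp(33,1,29),5,45)
E
```

```text
[53.39551758  1.35443795 60.        ] [15.03577105  1.76698672 60.        ] [39.38408925  1.50144117 60.        ]
[24.27428098 36.42459149 18.        ]
[ 23.66393339 -33.90319975  18.        ]
[71.1945622  33.89635186 18.        ]
[ 70.59285992 -30.27587773  18.        ]
max shift 13.1 maxrot 0.002
-0.0, 0.0, 12.0, 0.0, -0.0, -0.002, 45.0,
-0.0, 0.0, 12.0, 0.0, -0.0, -0.002, 45.0,
-0.0, 1.0, 13.0, 0.0, -0.001, -0.002, 45.0,
-0.0, 0.0, 12.0, 0.001, -0.0, -0.001, 45.0,
-1.0, 1.0, 13.0, 0.0, -0.001, -0.002, 45.0,
end [ 0.556  -0.0518  0.0828]
```

Request:
servo_tool(increments=[0,0,13,0,0,-0.002,45,0,0,13,0,0,-0.002,45,0,1,13,0,0,-0.002,45,-1,1,13,0,0,-0.002,45,0,0,10,0,0,0,45,0,0,0,0,0,0,45,0,0,0,0,0,0,10,0,0,0,0,0,0,8], squeeze=100)

```text
clock: 4.25
tcp_pos: [0.5563, -0.0519, 0.0833]
orientation: [-2.967, -0.347, 0.024]
contact_force: [0.6, 1.0, 0.4]
grip_width: 0.0107
```

Request:
servo_tool(increments=[0,0,0,0,0,0,5,0,0,0,0,0,0,0,0,0,0,0,0,0,0,0,0,0,0,0,0,0,0,0,0,0,0,0,0,0,0,0,0,0,0,0,0,0,0,0,0,0,0,0,0,0,0,0,0,0], squeeze=100)

```text
clock: 5.25
tcp_pos: [0.5563, -0.0519, 0.0833]
orientation: [-2.967, -0.348, 0.024]
contact_force: [-1.9, -0.6, 6.0]
grip_width: 0.0105
```

```bash
python3 - <<'E'
from h import *
o=get_obs();print(toF(o['tcp_pos']),o['clock'],o['contact_force'],o['grip_width'])
E
```

```text
[32.84131399  1.12242983 29.05651021] 5.25 [-1.87262958 -0.62873039  6.02384654] 0.010458558718112274
```

Request:
servo_tool(increments=[3,0,-2,0,0,0,0,-6,0,-3,0,0,0,0,6,0,-3,0,0,0,0,-6,0,-3,0,0,0,0,6,0,-3,0,0,0,0,-6,0,-3,0,0,0,0,6,0,-3,0,0,0,0,-3,0,-3,0,0,0,0])

```text
clock: 6.25
tcp_pos: [0.5566, -0.0557, 0.1058]
orientation: [-2.967, -0.346, 0.026]
contact_force: [0.6, 0.2, -0.9]
grip_width: 0.0108
```

```bash
python3 - <<'E'
from h import *
o=get_obs();print(toF(o['tcp_pos']),o['clock'],o['contact_force'],o['grip_width'])
T,im,d=wsave('w3')
E
```

```text
[32.58366826  1.66602561 51.90336787] 6.25 [ 0.62074666  0.16304823 -0.91500652] 0.010761072193334331
```

View pics/w3.png

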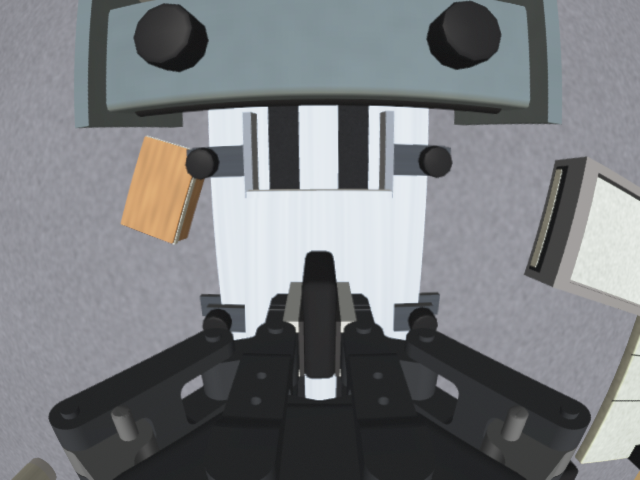

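```bash
cat >> h.py <<'E'
def Rdown(yaw):
    x=np.array([np.cos(yaw),np.sin(yaw),0]);z=np.array([0,0,-1.]); return np.stack([x,np.cross(z,x),z],1)
E
python3 - <<'E'
from h import *
o=get_obs(); M=R.from_rotvec(o['orientation']).as_matrix()
p,M=plan(M,o['tcp_pos']+[0,.02,.145],5,0)
p,M=plan(Rdown(np.radians(-14.7)),np.array([.5065,.404,.15]),11,0,p,M)
print(M.round(3))
E
```

```text
max shift 29.4 maxrot 0.000
1.0, -8.0, -28.0, 0.0, 0.0, 0.0, 0.0,
1.0, -8.0, -28.0, 0.0, 0.0, 0.0, 0.0,
1.0, -9.0, -28.0, 0.0, 0.0, 0.0, 0.0,
1.0, -8.0, -28.0, 0.0, 0.0, 0.0, 0.0,
1.0, -9.0, -28.0, 0.0, 0.0, 0.0, 0.0,
end [ 0.5575 -0.0355  0.2516]
max shift 41.7 maxrot 0.047
5.0, -38.0, 15.0, -0.014, 0.003, 0.044, 0.0,
3.0, -38.0, 15.0, -0.014, 0.003, 0.044, 0.0,
1.0, -39.0, 14.0, -0.014, 0.003, 0.044, 0.0,
-1.0, -39.0, 14.0, -0.014, 0.003, 0.044, 0.0,
-2.0, -39.0, 13.0, -0.014, 0.003, 0.045, 0.0,
-4.0, -39.0, 13.0, -0.014, 0.003, 0.044, 0.0,
-6.0, -39.0, 12.0, -0.014, 0.003, 0.045, 0.0,
-8.0, -39.0, 11.0, -0.013, 0.003, 0.044, 0.0,
-9.0, -39.0, 11.0, -0.014, 0.003, 0.045, 0.0,
-11.0, -38.0, 10.0, -0.013, 0.004, 0.044, 0.0,
-14.0, -38.0, 10.0, -0.014, 0.003, 0.045, 0.0,
end [0.5061 0.404  0.1502]
[[ 0.967 -0.254 -0.   ]
 [-0.254 -0.967 -0.   ]
 [-0.     0.    -1.   ]]
```

Request:
servo_tool(increments=[1,-8,-28,0,0,0,0,1,-8,-28,0,0,0,0,1,-9,-28,0,0,0,0,1,-8,-28,0,0,0,0,1,-9,-28,0,0,0,0,5,-38,6,-0.014,0.003,0.044,0,3,-38,5,-0.014,0.003,0.044,0,1,-39,4,-0.014,0.003,0.044,0])

```text
clock: 7.3
tcp_pos: [0.5451, 0.0819, 0.2535]
orientation: [-3.025, -0.148, 0.013]
contact_force: [-0.9, -0.1, -2.5]
grip_width: 0.0106
```

Request:
servo_tool(increments=[-1,-39,3,-0.014,0.003,0.044,0,-2,-39,3,-0.014,0.003,0.045,0,-4,-39,2,-0.014,0.003,0.044,0,-6,-39,3,-0.014,0.003,0.045,0,-8,-39,8,-0.013,0.003,0.044,0,-9,-39,11,-0.014,0.003,0.045,0,-11,-38,10,-0.013,0.004,0.044,0,-14,-38,10,-0.014,0.003,0.045,0])

```text
clock: 8.3
tcp_pos: [0.5072, 0.3986, 0.2234]
orientation: [-3.112, 0.405, -0.001]
contact_force: [-0.0, -0.1, -0.5]
grip_width: 0.0105
```

Request:
servo_tool(increments=[0,0,15,0,0,0,0,0,0,20,0,0,0,0,0,0,20,0,0,0,0,0,0,15,0,0,0,0,0,0,5,0,0,0,0,0,0,0,0,0,0,0,0,0,0,0,0,0,0,0,0,0,0,0,0,0])

```text
clock: 9.3
tcp_pos: [0.5061, 0.3972, 0.1475]
orientation: [-3.115, 0.4, 0.003]
contact_force: [-0.9, 0.0, -1.6]
grip_width: 0.0105
```

```bash
python3 - <<'E'
from h import *
o=get_obs();print(o['tcp_pos'],o['clock'],o['contact_force'],o['grip_width']); print(wpose().round(3))
T,im,d=wsave('w4')
im,d=save('side','s4')
E
```

```text
[0.50606307 0.39718771 0.14748442] 9.3 [-0.89675659  0.03066815 -1.59743613] 0.01051722688920953
[[ 0.968 -0.253 -0.002  0.506]
 [-0.253 -0.968  0.002  0.397]
 [-0.002 -0.001 -1.     0.147]
 [ 0.     0.     0.     1.   ]]
```

View pics/w4.png

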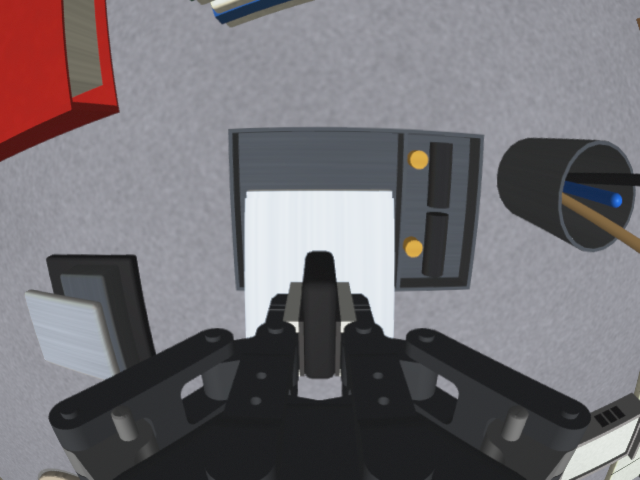

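View pics/s4.png

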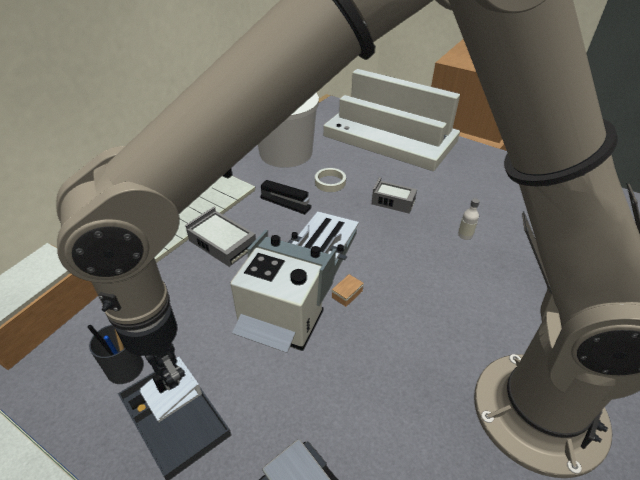

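```bash
python3 - <<'E'
from h import *
T=np.load('pics/w4_T.npy')
pts=[wz(T,u,v,.024) for u,v in [(230,129),(484,136),(468,289),(239,290),(402,133),(397,290)]]
for p in pts: print(p.round(4), (np.linalg.inv(T)@np.r_[p,1])[:3].round(4)*1000)
w=[wz(T,u,v,.1475-.029) for u,v in [(245,191),(393,191)]]
for p in w: print('wedge',(np.linalg.inv(T)@np.r_[p,1])[:3].round(4)*1000)
E
```

```text
[0.4628 0.4851 0.024 ] [-63.9 -74.  123.7]
[0.6454 0.4359 0.024 ] [125.3 -72.6 123.3]
[0.6125 0.3164 0.024 ] [123.6  51.4 123.2]
[0.4319 0.3643 0.024 ] [-63.2  50.7 123.5]
[0.582  0.4507 0.024 ] [ 60.2 -70.9 123.5]
[0.5534 0.3328 0.024 ] [ 62.3  50.5 123.3]
wedge [-34.6 -42.   29.1]
wedge [ 35.5 -42.1  29. ]
```

Request:
servo_tool(increments=[0,-2,20,0,0,0,0,0,-3,25,0,0,0,0,0,-2,25,0,0,0,0,0,0,22,0,0,0,0,0,0,12,0,0,0,0,0,0,6,0,0,0,0,0,0,2,0,0,0,0,0,0,1,0,0,0,0])

```text
clock: 10.4
tcp_pos: [0.5077, 0.4041, 0.0344]
orientation: [-3.114, 0.4, 0.003]
contact_force: [0.3, 0.1, -1.7]
grip_width: 0.0107
```

Request:
servo_tool(increments=[0,0,1,0,0,0,0,0,0,1,0,0,0,0,0,0,0.5,0,0,0,0,0,0,0,0,0,0,0,0,0,0,0,0,0,0,0,0,0,0,0,0,0,0,0,0,0,0,0,0,0,0,0,0,0,0,0])

```text
clock: 11.4
tcp_pos: [0.5073, 0.4039, 0.0316]
orientation: [-3.115, 0.4, 0.004]
contact_force: [-2.0, -0.9, 4.8]
grip_width: 0.0101
```

Request:
servo_tool(increments=[0,0,0,0,0,0,30,0,0,0,0,0,0,36,0,0,0,0,0,0,36,0,0,-5,0,0,0,36,0,0,-20,0,0,0,36,0,0,-30,0,0,0,36,0,0,-40,0,0,0,36,0,0,-40,0,0,0,36])

```text
clock: 12.4
tcp_pos: [0.5076, 0.4038, 0.1691]
orientation: [-3.114, 0.4, 0.003]
contact_force: [0.9, 0.5, -0.5]
grip_width: 0.0357
```

```bash
python3 - <<'E'
from h import *
T,im,d=wsave('w5')
o=get_obs();print(o['tcp_pos'],o['clock'])
# plan to above cassette via waypoint; x along cassette width
p,M=T[:3,3],T[:3,:3]
p,M=plan(Rdown(np.radians(40)),np.array([.60,.15,.27]),7,85,p,M)
p,M=plan(Rdown(np.radians(103.3)),np.array([.52,-.385,.19]),14,85,p,M)
E
```

```text
[0.5096492  0.40630788 0.17522813] 12.45
max shift 41.5 maxrot 0.137
22.0, 32.0, -14.0, -0.0, 0.0, -0.136, 85.0,
17.0, 34.0, -15.0, -0.0, 0.0, -0.136, 85.0,
13.0, 36.0, -14.0, -0.0, 0.0, -0.136, 85.0,
7.0, 38.0, -15.0, -0.001, 0.0, -0.136, 85.0,
2.0, 39.0, -14.0, -0.0, 0.0, -0.136, 85.0,
-3.0, 38.0, -15.0, -0.001, 0.0, -0.137, 85.0,
-8.0, 38.0, -14.0, -0.0, 0.001, -0.136, 85.0,
end [0.5995 0.15   0.2697]
max shift 39.6 maxrot 0.079
-29.0, 26.0, 6.0, -0.0, -0.0, -0.079, 85.0,
-31.0, 23.0, 6.0, -0.0, -0.0, -0.079, 85.0,
-33.0, 21.0, 6.0, -0.0, -0.0, -0.079, 85.0,
-34.0, 18.0, 6.0, -0.0, -0.0, -0.079, 85.0,
-35.0, 15.0, 6.0, -0.0, -0.0, -0.079, 85.0,
-37.0, 13.0, 5.0, -0.0, -0.0, -0.079, 85.0,
-37.0, 10.0, 6.0, -0.0, -0.0, -0.079, 85.0,
-38.0, 7.0, 5.0, -0.0, -0.0, -0.079, 85.0,
-38.0, 3.0, 6.0, -0.0, -0.0, -0.079, 85.0,
-39.0, 1.0, 5.0, -0.0, -0.0, -0.079, 85.0,
-39.0, -3.0, 6.0, -0.0, -0.0, -0.079, 85.0,
-38.0, -6.0, 5.0, -0.0, -0.0, -0.079, 85.0,
-38.0, -8.0, 6.0, 0.0, -0.0, -0.079, 85.0,
-36.0, -11.0, 5.0, 0.0, -0.001, -0.078, 85.0,
end [ 0.5204 -0.3847  0.1904]
```

View pics/w5.png

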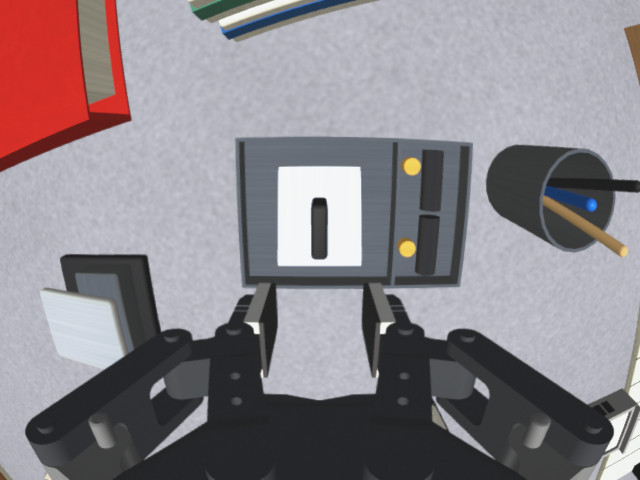

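Request:
servo_tool(increments=[22,32,-14,0,0,-0.136,85,17,34,-15,0,0,-0.136,85,13,36,-14,0,0,-0.136,85,7,38,-15,0,0,-0.136,85,2,39,-14,0,0,-0.136,85,-3,38,-15,0,0,-0.137,85,-8,38,-14,0,0,-0.136,85,-29,26,6,0,0,-0.079,85])

```text
clock: 13.45
tcp_pos: [0.5959, 0.1104, 0.2637]
orientation: [-2.905, -1.192, -0.005]
contact_force: [-0.3, 0.3, -0.6]
grip_width: 0.0851
```

Request:
servo_tool(increments=[-31,23,6,0,0,-0.079,85,-33,21,6,0,0,-0.079,85,-34,18,6,0,0,-0.079,85,-35,15,6,0,0,-0.079,85,-37,13,5,0,0,-0.079,85,-37,10,6,0,0,-0.079,85,-38,7,5,0,0,-0.079,85,-38,3,6,0,0,-0.079,85])

```text
clock: 14.45
tcp_pos: [0.5484, -0.1952, 0.2159]
orientation: [-2.391, -2.037, 0.001]
contact_force: [0.2, -0.5, -0.4]
grip_width: 0.0847
```

Request:
servo_tool(increments=[-39,1,5,0,0,-0.079,85,-39,-3,6,0,0,-0.079,85,-38,-6,5,0,0,-0.079,85,-38,-8,6,0,0,-0.079,85,-36,-11,5,0,0,-0.079,85,0,0,0,0,0,0,85,0,0,0,0,0,0,85,0,0,0,0,0,0,85])

```text
clock: 15.45
tcp_pos: [0.5208, -0.3834, 0.1885]
orientation: [-1.945, -2.465, 0.001]
contact_force: [0.1, 0.9, 1.1]
grip_width: 0.0848
```

```bash
python3 - <<'E'
from h import *
T,im,d=wsave('w6')
o=get_obs();print(o['tcp_pos'],o['clock'],o['joints']);print(T.round(4))
E
```

```text
[ 0.52072107 -0.38354668  0.18834729] 15.5 [ 1.10011842  0.60266541 -0.81365238  1.6259087   0.47482427  1.12366042
  1.96880436]
[[-2.323e-01  9.726e-01 -1.700e-03  5.208e-01]
 [ 9.726e-01  2.323e-01  5.000e-04 -3.834e-01]
 [ 9.000e-04 -1.500e-03 -1.000e+00  1.885e-01]
 [ 0.000e+00  0.000e+00  0.000e+00  1.000e+00]]
```

View pics/w6.png

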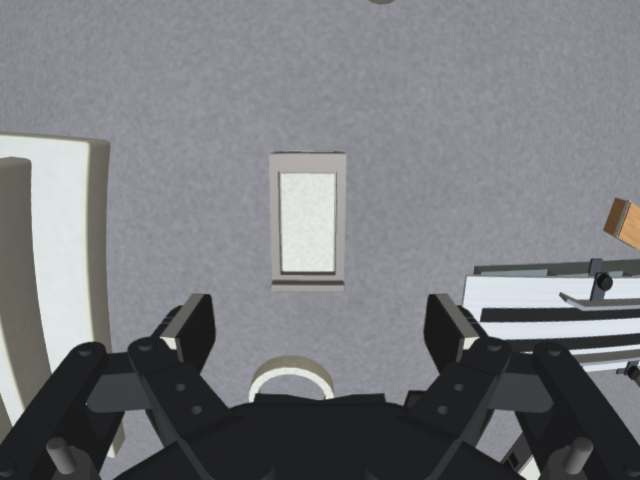

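```bash
python3 - <<'E'
from h import *
T=np.load('pics/w6_T.npy');Ti=np.linalg.inv(T)
def t(u,v,z): return ((Ti@np.r_[wz(T,u,v,z),1])[:3]*1000).round(1)
for u,v,z in [(270,153.5,.042),(346.5,153.5,.042),(270,220,.042),(345,220,.042),(271,275,.042),(344.5,275,.042),(271.5,290,.054),(344,290,.054),(271.5,282,.054),(344,282,.054)]: print(u,v,t(u,v,z),wz(T,u,v,z).round(4))
crop('w6',255,140,365,300,4.5,'c7')
E
```

```text
270 153.5 [-39.5 -55.1 146.5] [ 0.4762 -0.4345  0.042 ]
346.5 153.5 [ 20.  -54.8 146.6] [ 0.4626 -0.3766  0.042 ]
270 220 [-40.7  -1.8 146.4] [ 0.5283 -0.4234  0.042 ]
345 220 [ 19.5  -1.8 146.5] [ 0.5143 -0.3647  0.042 ]
271 275 [-41.7  45.5 146.4] [ 0.5745 -0.4133  0.042 ]
344.5 275 [ 20.   45.4 146.4] [ 0.56   -0.3533  0.042 ]
271.5 290 [-40.2  54.  134.4] [ 0.5825 -0.4098  0.054 ]
344 290 [ 19.1  53.8 134.4] [ 0.5685 -0.3523  0.054 ]
271.5 282 [-39.8  46.9 134.4] [ 0.5755 -0.4112  0.054 ]
344 282 [ 18.9  46.8 134.4] [ 0.5617 -0.3541  0.054 ]
```

View pics/c7.png

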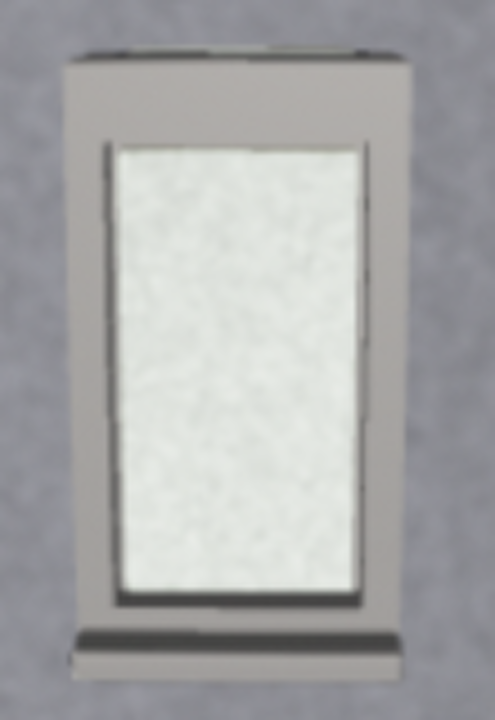

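Request:
servo_tool(increments=[-3,0,25,0,0,0,85,-3,0,30,0,0,0,85,-3,0,30,0,0,0,85,-1,0,30,0,0,0,85,0,0,30,0,0,0,85,0,0,20,0,0,0,85,0,0,11,0,0,0,85,0,0,0,0,0,0,85], squeeze=50)

```text
clock: 16.5
tcp_pos: [0.522, -0.3941, 0.0114]
orientation: [-1.946, -2.462, 0.001]
contact_force: [0.7, -0.4, 0.1]
grip_width: 0.0852
```

Request:
servo_tool(increments=[0,0,0,0,0,0,70,0,0,0,0,0,0,60,0,0,0,0,0,0,50,0,0,0,0,0,0,50,0,0,0,0,0,0,50,0,0,0,0,0,0,50,0,0,0,0,0,0,50,0,0,0,0,0,0,50], squeeze=50)

```text
clock: 17.5
tcp_pos: [0.5227, -0.3945, 0.0129]
orientation: [-1.948, -2.463, 0.001]
contact_force: [-0.5, 1.1, 6.7]
grip_width: 0.059
```

```bash
python3 - <<'E'
from h import *
T,im,d=wsave('w7')
o=get_obs();print(o['tcp_pos'],o['clock'],o['contact_force'],o['grip_width']);print(T.round(4))
p,M=T[:3,3],T[:3,:3]
p,M=plan(M,p+[0,0,.12],6,50,p,M)
p,M=plan(RT,fp(-98,1.2,80),16,50,p,M)
E
```

```text
[ 0.52266651 -0.39446888  0.01286582] 17.55 [-0.88145839  0.99325149  5.29583036] 0.05911140715635662
[[-2.306e-01  9.731e-01 -1.200e-03  5.227e-01]
 [ 9.731e-01  2.306e-01  1.000e-04 -3.945e-01]
 [ 4.000e-04 -1.100e-03 -1.000e+00  1.290e-02]
 [ 0.000e+00  0.000e+00  0.000e+00  1.000e+00]]
max shift 20.0 maxrot 0.000
0.0, -0.0, -20.0, 0.0, 0.0, 0.0, 50.0,
0.0, -0.0, -20.0, 0.0, 0.0, 0.0, 50.0,
0.0, -0.0, -20.0, 0.0, 0.0, 0.0, 50.0,
0.0, -0.0, -20.0, 0.0, 0.0, 0.0, 50.0,
0.0, -0.0, -20.0, 0.0, 0.0, 0.0, 50.0,
0.0, -0.0, -20.0, 0.0, 0.0, 0.0, 50.0,
end [ 0.5228 -0.3945  0.1329]
max shift 14.3 maxrot 0.099
12.0, 7.0, 1.0, 0.008, 0.008, 0.098, 50.0,
12.0, 6.0, 1.0, 0.008, 0.008, 0.098, 50.0,
13.0, 5.0, 1.0, 0.008, 0.008, 0.098, 50.0,
13.0, 3.0, 1.0, 0.008, 0.008, 0.098, 50.0,
14.0, 2.0, 2.0, 0.007, 0.008, 0.098, 50.0,
14.0, 1.0, 2.0, 0.008, 0.008, 0.098, 50.0,
14.0, -1.0, 2.0, 0.007, 0.008, 0.098, 50.0,
13.0, -2.0, 2.0, 0.007, 0.008, 0.098, 50.0,
13.0, -3.0, 2.0, 0.008, 0.008, 0.098, 50.0,
13.0, -5.0, 2.0, 0.007, 0.008, 0.098, 50.0,
12.0, -6.0, 2.0, 0.007, 0.007, 0.098, 50.0,
12.0, -7.0, 2.0, 0.008, 0.008, 0.098, 50.0,
11.0, -8.0, 3.0, 0.007, 0.007, 0.098, 50.0,
10.0, -9.0, 3.0, 0.008, 0.008, 0.097, 50.0,
9.0, -9.0, 3.0, 0.007, 0.007, 0.098, 50.0,
8.0, -11.0, 2.0, 0.008, 0.008, 0.097, 50.0,
end [ 0.5881 -0.185   0.1134]
```

View pics/w7.png

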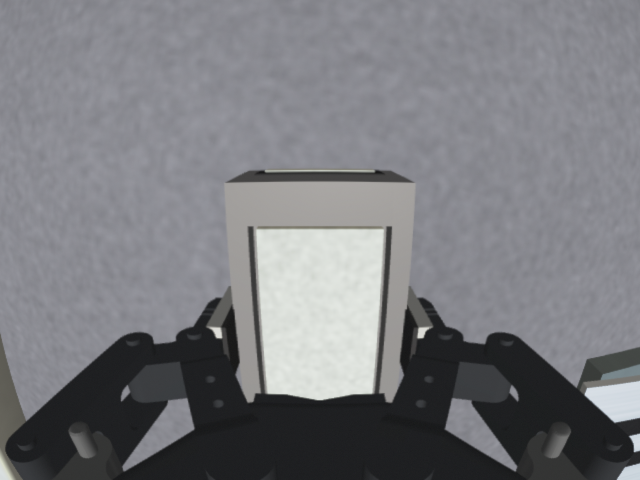

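Request:
servo_tool(increments=[0,0,-10,0,0,0,50,0,0,-25,0,0,0,50,0,0,-30,0,0,0,50,0,0,-30,0,0,0,50,0,0,-25,0,0,0,50,12,7,1,0.008,0.008,0.098,50,12,6,1,0.008,0.008,0.098,50,13,5,1,0.008,0.008,0.098,50], squeeze=70)

```text
clock: 18.55
tcp_pos: [0.5353, -0.355, 0.1303]
orientation: [-2.266, -2.124, 0.008]
contact_force: [0.8, -0.2, -2.6]
grip_width: 0.059
```

Request:
servo_tool(increments=[13,3,1,0.008,0.008,0.098,50,14,2,2,0.007,0.008,0.098,50,14,1,2,0.008,0.008,0.098,50,14,-1,2,0.007,0.008,0.098,50,13,-2,2,0.007,0.008,0.098,50,13,-3,2,0.008,0.008,0.098,50,13,-5,2,0.007,0.008,0.098,50,12,-6,2,0.007,0.007,0.098,50])

```text
clock: 19.55
tcp_pos: [0.5672, -0.2495, 0.1197]
orientation: [-2.832, -1.068, 0.019]
contact_force: [-0.2, -0.4, -2.8]
grip_width: 0.0588
```

Request:
servo_tool(increments=[12,-7,2,0.008,0.008,0.098,50,11,-8,3,0.007,0.007,0.098,50,10,-9,3,0.008,0.008,0.097,50,9,-9,3,0.007,0.007,0.098,50,8,-11,2,0.008,0.008,0.097,50,0,0,0,0,0,0,50,0,0,0,0,0,0,50,0,0,0,0,0,0,50])

```text
clock: 20.55
tcp_pos: [0.5873, -0.186, 0.1124]
orientation: [-2.965, -0.348, 0.029]
contact_force: [-0.7, -0.6, -3.8]
grip_width: 0.0586
```

```bash
python3 - <<'E'
from h import *
T,im,d=wsave('w8')
o=get_obs();print(o['tcp_pos'],toF(T[:3,3]),R.from_matrix(RT.T@T[:3,:3]).as_rotvec(),o['clock'],o['contact_force'],o['grip_width'])
save('side','s8');crop('s8',220,140,440,320,3.6,'c8')
E
```

```text
[ 0.58727491 -0.18587058  0.11229478] [-98.56757272   2.05114909  79.30725441] [ 0.00055276 -0.0006962   0.00014041] 20.6 [-0.56508855 -0.83427777 -3.55051902] 0.05828337212163761
```

View pics/w8.png

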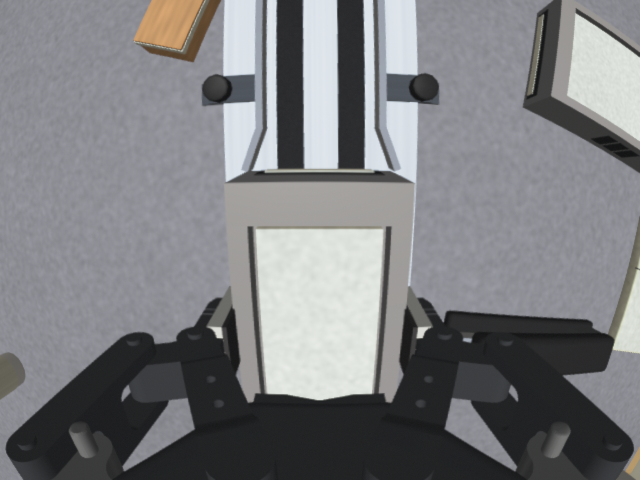

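View pics/c8.png

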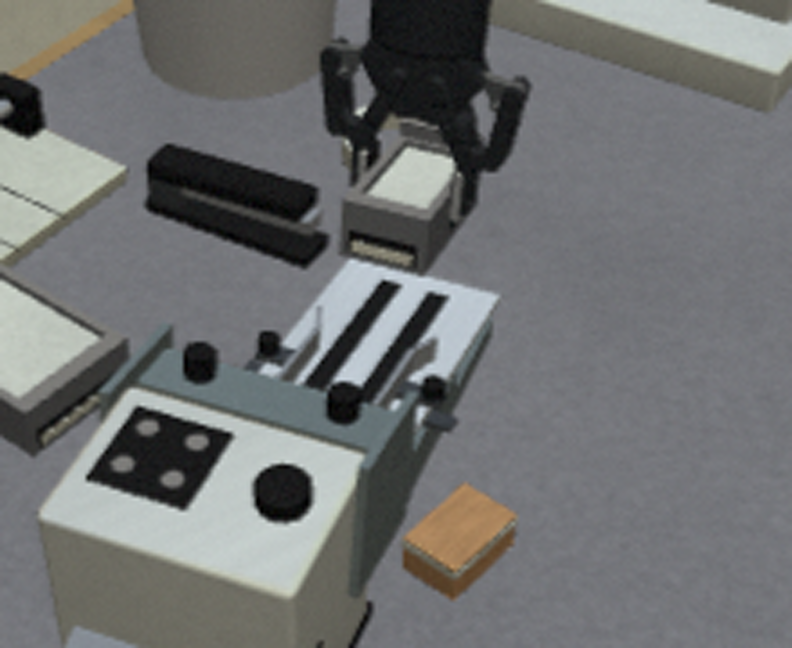

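```bash
python3 - <<'E'
from h import *
T=np.load('pics/w8_T.npy')
for n,u,v,h in [('gl',264,30,18),('gr',379,30,18),('gl',266,110,18),('gr',377,110,18),('bedL',223,60,0),('bedR',416.5,60,0),('bedL',225,160,0),('bedR',415,160,0),('flareL',247,168,18),('flareR',396,168,18),('cL',226,183,108.5),('cR',414,183,108.5),('cL',234,280,108.5),('cR',408,280,108.5),('cLb',241,360,108.5),('cRb',400,360,108.5)]:
    print(n,wbed(T,u,v,h).round(1))
crop('w8',200,0,440,200,3.3,'c9')
E
```

```text
gl [29.8 32.4 18. ]
gr [ 30.  -30.8  18. ]
gl [-16.3  31.1  18. ]
gr [-16.2 -29.5  18. ]
bedL [17.6 60.1  0. ]
bedR [ 17.6 -56.6  -0. ]
bedL [-44.5  59.5   0. ]
bedR [-44.5 -56.3  -0. ]
flareL [-48.3  42.2  18. ]
flareR [-48.2 -40.8  18. ]
cL [-45.3  31.3 108.5]
cR [-45.3 -28.  108.5]
cL [-78.1  30.7 108.5]
cR [-78.1 -28.1 108.5]
cLb [-110.7   31.1  108.5]
cRb [-110.7  -28.3  108.5]
```

View pics/c9.png

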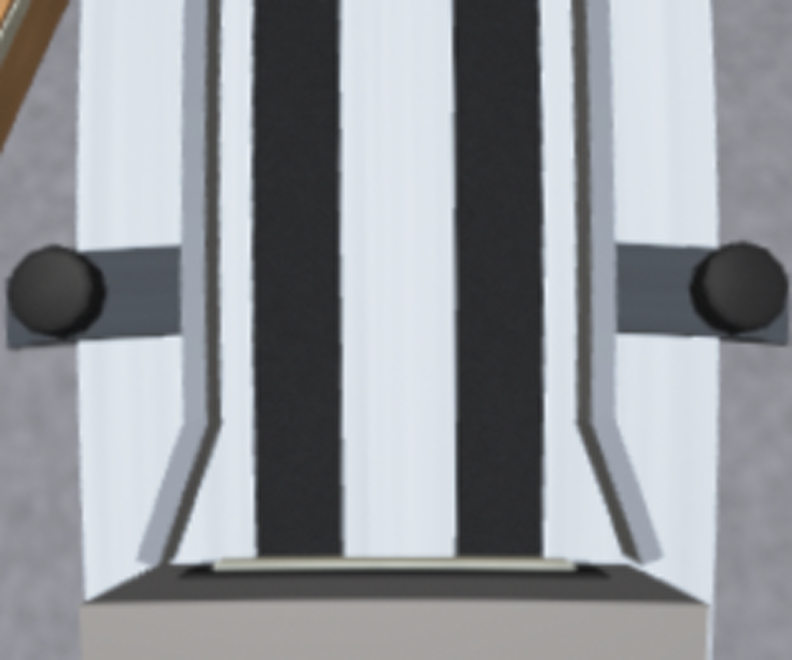

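Request:
servo_tool(increments=[0.4,-1,12,0,0,0,50,0,-1,16,0,0,0,50,0,-1,16,0,0,0,50,0,0,12,0,0,0,50,0,0,6,0,0,0,50,0,0,1,0,0,0,50,0,0,0,0,0,0,50,0,0,0,0,0,0,50])

```text
clock: 21.65
tcp_pos: [0.5852, -0.1727, 0.0509]
orientation: [-2.965, -0.348, 0.027]
contact_force: [0.4, -0.6, -3.6]
grip_width: 0.0587
```

Request:
servo_tool(increments=[0,0,0.5,0,0,0,50,0,0,0.5,0,0,0,50,0,0,0.5,0,0,0,50,0,0,0.5,0,0,0,50,0,0,0,0,0,0,50,0,0,0,0,0,0,50,0,0,0,0,0,0,50,0,0,0,0,0,0,50])

```text
clock: 22.65
tcp_pos: [0.5847, -0.1722, 0.0484]
orientation: [-2.964, -0.348, 0.029]
contact_force: [-0.6, 0.8, -3.2]
grip_width: 0.0587
```

```bash
python3 - <<'E'
from h import *
T=wpose(); print(toF(T[:3,3]),get_obs()['contact_force'])
E
```

```text
[-94.72287527   1.31037312  13.94074204] [-0.5844528   0.84356723 -3.20689378]
```

Still hanging (-3.2 N); continue in small steps.

Request:
servo_tool(increments=[0,0,0.5,0,0,0,50,0,0,0.5,0,0,0,50,0,0,0.5,0,0,0,50,0,0,0.3,0,0,0,50,0,0,0,0,0,0,50,0,0,0,0,0,0,50,0,0,0,0,0,0,50,0,0,0,0,0,0,50])

```text
clock: 23.65
tcp_pos: [0.5848, -0.1721, 0.048]
orientation: [-2.965, -0.348, 0.029]
contact_force: [-5.6, -1.1, 11.0]
grip_width: 0.059
```

```bash
python3 - <<'E'
from h import *
T=wpose(); print(toF(T[:3,3]),get_obs()['contact_force'])
save('side','s9');crop('s9',220,140,440,320,3.6,'c10')
E
```

```text
[-94.75531245   1.27704708  13.56557662] [-5.57752102 -1.05122714 10.97592072]
```

View pics/c10.png

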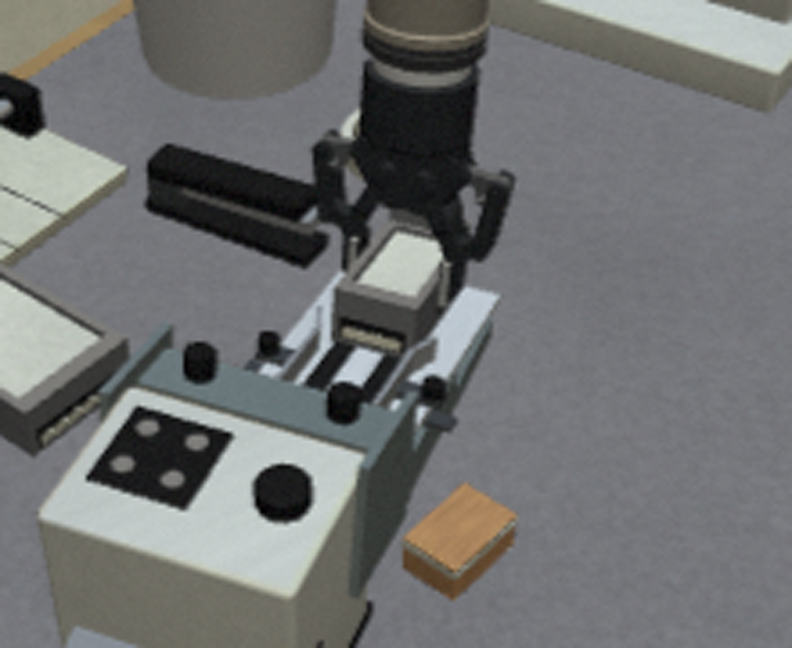

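Request:
servo_tool(increments=[0,0,0,0,0,0,62,0,0,0,0,0,0,68,0,0,0,0,0,0,76,0,0,0,0,0,0,76,0,0,-15,0,0,0,76,0,0,-25,0,0,0,76,0,0,-35,0,0,0,60,0,0,-35,0,0,0,40])

```text
clock: 24.7
tcp_pos: [0.5889, -0.189, 0.1573]
orientation: [-2.964, -0.348, 0.028]
contact_force: [-0.7, -0.2, -0.7]
grip_width: 0.0429
```

```bash
python3 - <<'E'
from h import *
T,im,d=wsave('w10'); print(toF(T[:3,3]),get_obs()['contact_force'])
E
```

```text
[-94.82513454   1.11622583 124.24652192] [ 2.76291452 -1.40784732  2.15142975]
```

View pics/w10.png

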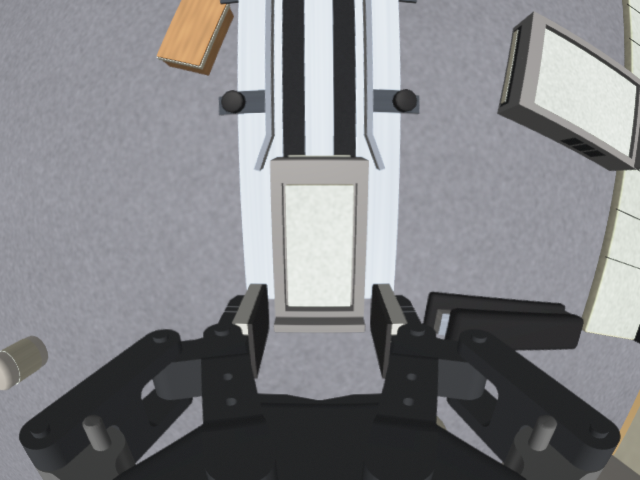

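```bash
python3 - <<'E'
from h import *
T=np.load('pics/w10_T.npy')
for n,u,v,h in [('mL',271.5,159,42),('mR',369,159,42),('tL',275.5,330,54),('tR',364,330,54),('foot',255,299,0),('foot',385,299,0),('gl',271,60,18),('gr',368,60,18)]: print(n,wbed(T,u,v,h).round(1))
p,M=plan(RT,fp(-182,1,124),4,0)
p,M=plan(RT,fp(-182,1,22),5,0,p,M)
E
```

```text
mL [-41.1  30.   42. ]
mR [-41.1 -29.2  42. ]
tL [-150.6   29.9   54. ]
tR [-150.6  -28.5   54. ]
foot [-153.5   52.5    0. ]
foot [-153.5  -51.6    0. ]
gl [25.2 33.1 18. ]
gr [ 25.2 -31.3  18. ]
max shift 22.1 maxrot 0.002
-1.0, 21.0, 1.0, 0.001, -0.002, -0.0, 0.0,
-0.0, 22.0, 2.0, 0.001, -0.001, -0.0, 0.0,
-1.0, 22.0, 1.0, 0.001, -0.002, -0.0, 0.0,
-0.0, 21.0, 2.0, 0.0, -0.001, -0.0, 0.0,
end [ 0.6092 -0.2726  0.1431]
max shift 21.0 maxrot 0.000
-0.0, -0.0, 20.0, 0.0, -0.0, -0.0, 0.0,
-0.0, -0.0, 20.0, 0.0, -0.0, -0.0, 0.0,
-0.0, -0.0, 21.0, 0.0, -0.0, -0.0, 0.0,
-0.0, -0.0, 20.0, 0.0, -0.0, -0.0, 0.0,
-0.0, -0.0, 21.0, 0.0, -0.0, -0.0, 0.0,
end [ 0.6056 -0.2571  0.0424]
```

Request:
servo_tool(increments=[0,21,1,0,0,0,0,0,22,1,0,0,0,0,0,22,1,0,0,0,0,0,22,1,0,0,0,0,0,0,25,0,0,0,0,0,0,30,0,0,0,0,0,0,30,0,0,0,0,0,0,14,0,0,0,0])

```text
clock: 25.75
tcp_pos: [0.6037, -0.2567, 0.0374]
orientation: [-2.962, -0.347, 0.033]
contact_force: [-0.8, 0.1, 0.1]
grip_width: 0.0003
```

Request:
servo_tool(increments=[0,0,0,0,0,0,0,0,0,0,0,0,0,0,0,-5,0,0,0,0,0,0,-4,0,0,0,0,0,0,-3,0,0,0,0,0,0,-3,0,0,0,0,0,0,0,0,0,0,0,0,0,0,0,0,0,0])

```text
invalid input at $.increments: expected a multiple of 7 numbers
```

```bash
python3 - <<'E'
from h import *
T,im,d=wsave('w11'); print(toF(T[:3,3]),R.from_matrix(RT.T@T[:3,:3]).as_rotvec(),get_obs()['contact_force'],get_obs()['clock'])
E
```

```text
[-181.95308065    2.47659197   16.57749137] [ 0.00311528 -0.00343241  0.00073581] [-0.57478784  0.83688798 -0.81961884] 25.8
```

View pics/w11.png

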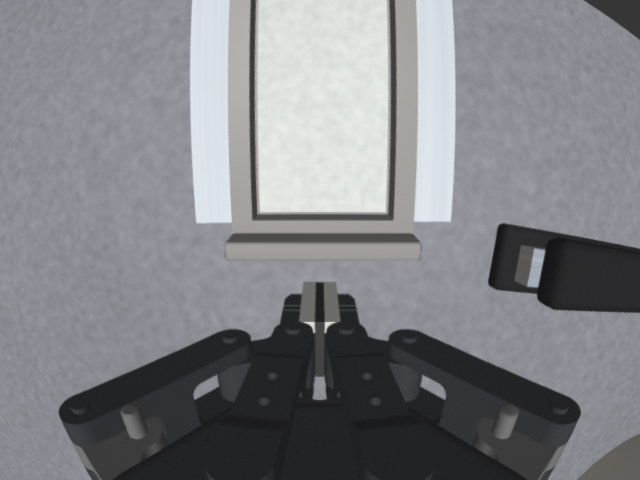

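Request:
servo_tool(increments=[1.5,0,-4,-0.003,0.003,0,0,0,-4,0,0,0,0,0,0,-6,0,0,0,0,0,0,-8,0,0,0,0,0,0,-10,0,0,0,0,0,0,-10,0,0,0,0,0,0,-10,0,0,0,0,0,0,-10,0,0,0,0,0])

```text
clock: 26.8
tcp_pos: [0.5932, -0.2008, 0.0531]
orientation: [-2.967, -0.348, 0.023]
contact_force: [0.8, -2.7, 1.3]
grip_width: 0.0004
```

Request:
servo_tool(increments=[0,-10,0,0,0,0,0,0,-10,0,0,0,0,0,0,-10,0,0,0,0,0,0,-10,0,0,0,0,0,0,-10,0,0,0,0,0,0,-10,0,0,0,0,0,0,-10,0,0,0,0,0,0,-10,0,0,0,0,0])

```text
clock: 27.8
tcp_pos: [0.5746, -0.1235, 0.0652]
orientation: [-2.967, -0.348, 0.024]
contact_force: [1.1, -2.7, 2.2]
grip_width: -0.0003
```

```bash
python3 - <<'E'
from h import *
T,im,d=wsave('w12'); print(toF(T[:3,3]),R.from_matrix(RT.T@T[:3,:3]).as_rotvec(),get_obs()['contact_force']@F,get_obs()['clock'])
E
```

```text
[-43.02205921  -0.14586707  22.74938992] [-0.00189022  0.00209728  0.00023365] [-1.06594974  0.11460411  1.17261919] 27.85
```

View pics/w12.png

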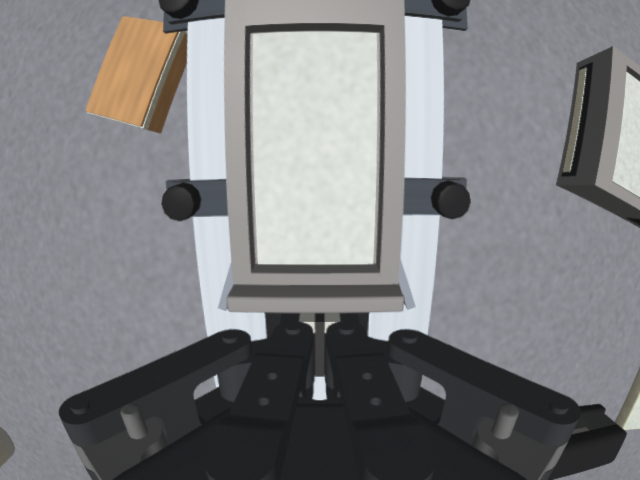

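Request:
servo_tool(increments=[0,-7,0,0,0,0,0,0,-8,0,0,0,0,0,0,-8,0,0,0,0,0,0,-8,0,0,0,0,0,0,-8,0,0,0,0,0,0,-6,0,0,0,0,0,0,-4,0,0,0,0,0,0,-2,0,0,0,0,0])

```text
clock: 28.85
tcp_pos: [0.5631, -0.0749, 0.073]
orientation: [-2.967, -0.348, 0.024]
contact_force: [1.5, -1.7, 1.1]
grip_width: 0.0003
```

```bash
python3 - <<'E'
from h import *
T,im,d=wsave('w13'); print(toF(T[:3,3]),get_obs()['contact_force']@F,get_obs()['clock'])
E
```

```text
[ 7.53810517 -0.16573536 22.62681249] [-1.92805496 -0.0373685   0.20690813] 28.9
```

View pics/w13.png

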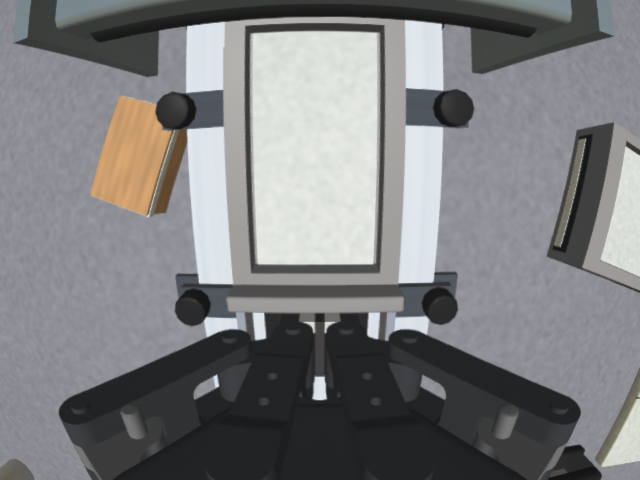

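Request:
servo_tool(increments=[0,-3,0,0,0,0,0,0,-3,0,0,0,0,0,0,-2,0,0,0,0,0,0,-2,0,0,0,0,0,0,-2,0,0,0,0,0,0,-1,0,0,0,0,0,0,0,0,0,0,0,0,0,0,0,0,0,0,0])

```text
clock: 29.9
tcp_pos: [0.5601, -0.0623, 0.075]
orientation: [-2.966, -0.348, 0.024]
contact_force: [0.5, -1.4, 0.4]
grip_width: -0.0001
```

```bash
python3 - <<'E'
from h import *
T=wpose(); print(toF(T[:3,3]),get_obs()['contact_force']@F,get_obs()['clock'])
E
```

```text
[20.59469576 -0.22953627 22.62669667] [-1.43012017 -0.16059714  0.5823956 ] 29.9
```

Request:
servo_tool(increments=[0,-1,0,0,0,0,0,0,-1,0,0,0,0,0,0,-1,0,0,0,0,0,0,-1,0,0,0,0,0,0,0,0,0,0,0,0,0,0,0,0,0,0,0,0,0,0,0,0,0,0,0,0,0,0,0,0,0])

```text
clock: 30.9
tcp_pos: [0.5592, -0.0586, 0.0756]
orientation: [-2.967, -0.348, 0.024]
contact_force: [-0.5, -0.5, 0.3]
grip_width: 0.0001
```

```bash
python3 - <<'E'
from h import *
T=wpose(); print(toF(T[:3,3]),get_obs()['contact_force']@F,get_obs()['clock'])
E
```

```text
[24.54387327 -0.18313025 22.58247001] [-0.34241736  0.59324256  0.34425864] 30.9
```

Request:
servo_tool(increments=[0,-0.5,0,0,0,0,0,0,-0.5,0,0,0,0,0,0,-0.5,0,0,0,0,0,0,-0.5,0,0,0,0,0,0,-0.5,0,0,0,0,0,0,-0.5,0,0,0,0,0,0,-0.5,0,0,0,0,0,0,-0.5,0,0,0,0,0])

```text
clock: 31.9
tcp_pos: [0.5584, -0.0549, 0.0762]
orientation: [-2.967, -0.348, 0.024]
contact_force: [1.3, -2.6, -0.7]
grip_width: 0.0003
```

```bash
python3 - <<'E'
from h import *
T,im,d=wsave('w14'); print(toF(T[:3,3]),get_obs()['contact_force']@F,get_obs()['clock'])
E
```

```text
[28.32976103 -0.2193843  22.63129774] [-2.46001944  0.09628709 -0.85865196] 31.95
```

View pics/w14.png

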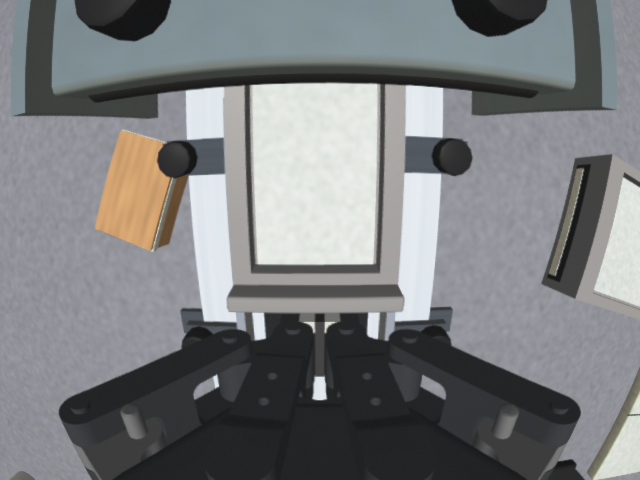

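```bash
python3 - <<'E'
from h import *
T=np.load('pics/w14_T.npy')
for n,u,v,h in [('tailL',229,308,54),('tailR',402,310,54),('ridge front L',230,287,54),('head edge',160,85,74),('cL',226,100,42),('cR',404,100,42),('cL',232,270,42),('cR',399,270,42),('bedL',187,150,0),('bedR',442,150,0)]: print(n,wbed(T,u,v,h).round(1))
E
```

```text
tailL [39.4 30.6 54. ]
tailR [ 38.6 -28.6  54. ]
ridge front L [47.3 29.5 54. ]
head edge [111.   40.9  74. ]
cL [108.8  30.9  42. ]
cR [108.7 -28.5  42. ]
cL [48.8 31.4 42. ]
cR [ 48.8 -29.2  42. ]
bedL [91.2 60.7  0. ]
bedR [ 90.9 -56.8  -0. ]
```

Request:
servo_tool(increments=[0,-0.5,0,0,0,0,0,0,-0.5,0,0,0,0,0,0,-0.5,0,0,0,0,0,0,-0.5,0,0,0,0,0,0,-0.5,0,0,0,0,0,0,-0.5,0,0,0,0,0,0,-0.5,0,0,0,0,0,0,-0.5,0,0,0,0,0])

```text
clock: 32.95
tcp_pos: [0.5587, -0.0548, 0.0768]
orientation: [-2.971, -0.344, 0.021]
contact_force: [5.3, -11.2, -2.6]
grip_width: 0.0003
```

```bash
python3 - <<'E'
from h import *
T=wpose(); print(toF(T[:3,3]),get_obs()['contact_force']@F,get_obs()['clock'])
E
```

```text
[28.47554063 -0.58579803 23.20553837] [-12.39712194  -2.59301117  -0.6512593 ] 32.95
```

Request:
servo_tool(increments=[0,2,0,0,0,0,0,0,3,0,0,0,0,0,0,6,0,0,0,0,0,0,15,0,0,0,0,0,0,20,0,0,0,0,0,0,20,-10,0,0,0,0,0,10,-25,0,0,0,0,0,0,-35,0,0,0,0])

```text
clock: 33.95
tcp_pos: [0.5768, -0.1376, 0.1345]
orientation: [-2.967, -0.343, 0.026]
contact_force: [0.0, -0.4, 0.1]
grip_width: -0.0001
```

Request:
servo_tool(increments=[0,0,-30,0,0,0,0,0,0,-30,0,0,0,0,0,0,-20,0,0,0,0,0,0,-10,0,0,0,0,0,0,0,0,0,0,0,0,0,0,0,0,0,0,0,0,0,0,0,0,0,0,0,0,0,0,0,0])

```text
clock: 34.95
tcp_pos: [0.58, -0.1481, 0.2226]
orientation: [-2.966, -0.348, 0.025]
contact_force: [-0.0, -0.2, 0.4]
grip_width: 0.0
```

```bash
python3 - <<'E'
from h import *
T,im,d=wsave('w15'); print(toF(T[:3,3]),get_obs()['contact_force']@F,get_obs()['clock'])
save('top','t15')
save('side','s15')
E
```

```text
[-43.23659488   0.36527731 182.14321132] [ 0.36502387 -0.02560378 -0.56049616] 35.0
```

View pics/w15.png

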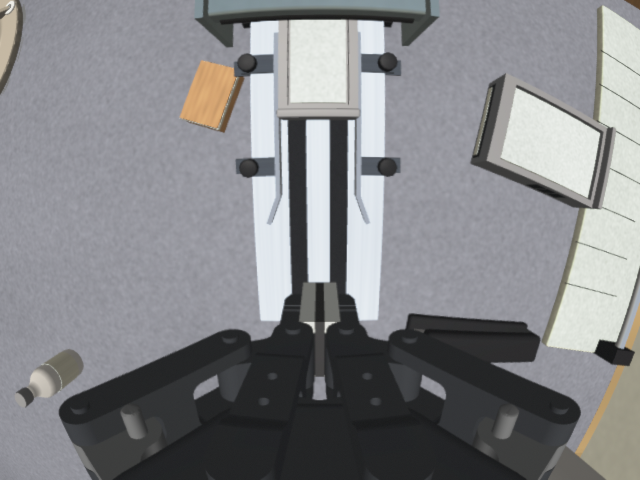

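View pics/s15.png

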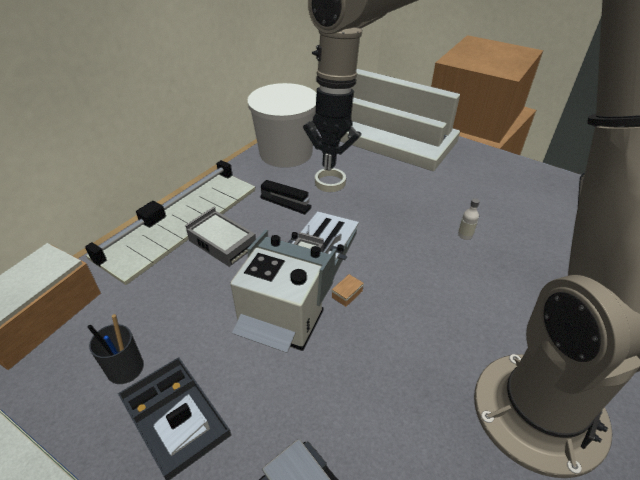

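View pics/t15.png

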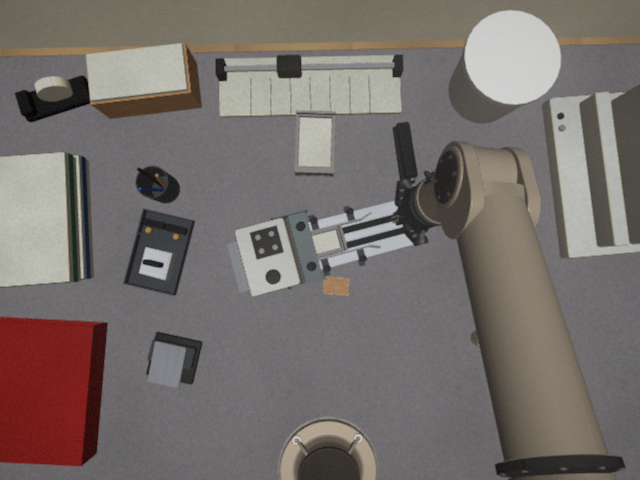

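```bash
python3 - <<'E'
from h import *
T=np.load('pics/w15_T.npy')
for n,u,v,h in [('tailL',279,119,54),('tailR',358,119,54),('foot',265,321,0),('foot',375,321,0),('guide start',270,223,18),('guide start',367,223,18),('gbend',280,196,18),('headedge',240,10,74)]: print(n,wbed(T,u,v,h).round(1))
crop('w15',230,0,410,140,4.2,'c15')
a=cv2.imread('pics/top0.png').astype(int);b=cv2.imread('pics/t15.png').astype(int)
d=(abs(a-b).max(2)>45).astype(np.uint8);d=cv2.morphologyEx(d,cv2.MORPH_OPEN,np.ones((2,2)))
n,l,s,c=cv2.connectedComponentsWithStats(d);print(s[1:][s[1:,4]>8])
E
```

```text
tailL [36.8 29.2 54. ]
tailR [ 36.8 -27.8  54. ]
foot [-153.8   54.2    0. ]
foot [-153.9  -55.6    0. ]
guide start [-49.4  42.2  18. ]
guide start [-49.4 -40.8  18. ]
gbend [-26.   33.1  18. ]
headedge [115.2  54.4  74. ]
[[ 420  143   66  189 3595]
 [ 512  152    4    5   10]
 [ 516  158    3    5   10]
 [ 518  164    6   21   64]
 [ 479  166    4   13   33]
 [ 394  182   45   65 1257]
 [ 472  202    2    6   12]
 [ 323  225   35   16  279]
 [ 472  231   24   36  574]
 [ 312  232   13   11   96]
 [ 329  237   33   19  246]
 [ 425  237    4    7   21]
 [ 140  248   33   33  697]
 [ 317  249   11   10   84]
 [ 481  336  145  144 3243]
 [ 632  394    8   18   90]]
```

View pics/c15.png

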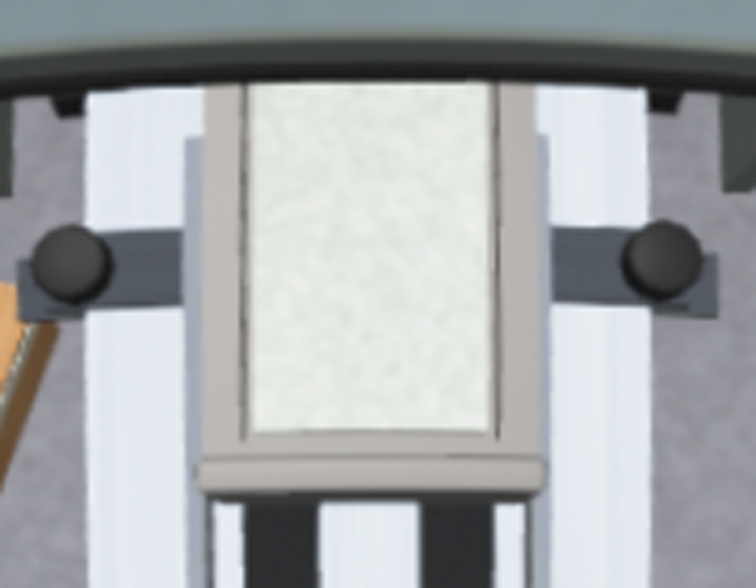

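Request:
servo_tool(increments=[0,0,30,0,0,0,0,0,0,35,0,0,0,0,0,0,35,0,0,0,0,0,-10,30,0,0,0,0,0,-15,20,0,0,0,0,0,-15,9,0,0,0,0,0,-12,0,0,0,0,0,0,-8,0,0,0,0,0])

```text
clock: 36.1
tcp_pos: [0.5618, -0.0659, 0.0765]
orientation: [-2.967, -0.349, 0.021]
contact_force: [0.1, 0.2, -0.2]
grip_width: -0.0001
```

```bash
python3 - <<'E'
from h import *
T,im,d=wsave('w16'); print(toF(T[:3,3]),get_obs()['contact_force']@F,get_obs()['clock'])
crop('w16',210,240,430,340,3.4,'c16');crop('w14',210,240,430,340,3.4,'c14')
E
```

```text
[17.00153544 -1.02383012 24.65856277] [ 1.32682603  0.14392042 -0.8867202 ] 36.15
```

View pics/c16.png

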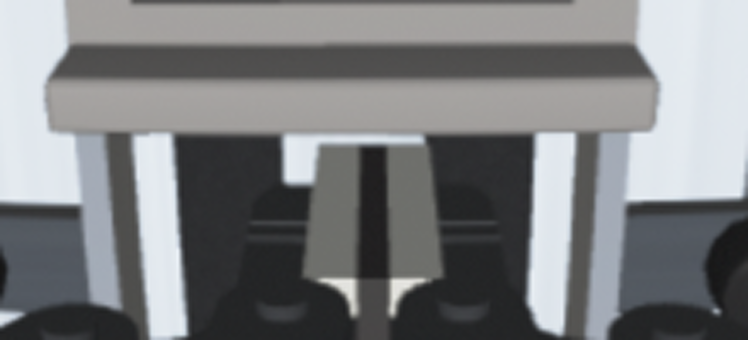

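View pics/c14.png

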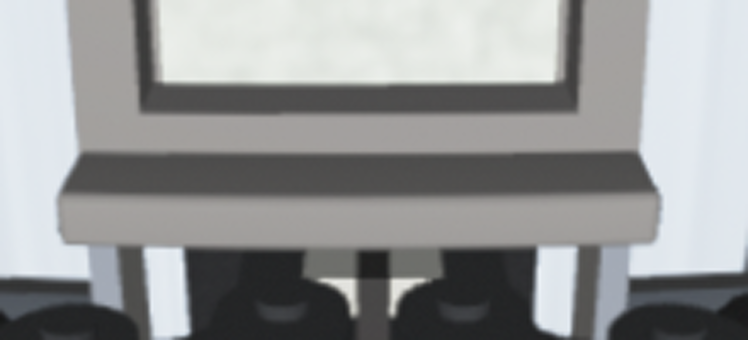

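```bash
python3 - <<'E'
from h import *
for f,v in (('w14',240+244/3.4),('w16',240+131/3.4)):
    T=np.load(f'pics/{f}_T.npy'); print(f,wbed(T,320,v,54),toF(T[:3,3]))
E
```

```text
w14 [38.44991367 -0.53147474 54.        ] [28.32976103 -0.2193843  22.63129774]
w16 [38.46573548 -1.27427582 54.        ] [17.00153544 -1.02383012 24.65856277]
```

Request:
servo_tool(increments=[0,-2,0,0,0,0,0,0,-2,0,0,0,0,0,0,-2,0,0,0,0,0,0,-1,0,0,0,0,0,0,0,0,0,0,0,0,0,0,0,0,0,0,0,0,0,0,0,0,0,0,0,0,0,0,0,0,0])

```text
clock: 37.15
tcp_pos: [0.5595, -0.06, 0.0764]
orientation: [-2.967, -0.348, 0.024]
contact_force: [0.0, -0.6, -0.2]
grip_width: 0.0001
```

```bash
python3 - <<'E'
from h import *
T,im,d=wsave('w17'); print(toF(T[:3,3]),get_obs()['contact_force']@F,get_obs()['clock'])
crop('w17',210,240,430,340,3.4,'c17')
E
```

```text
[23.24056126 -0.18678176 23.62620851] [-0.15192321 -0.26397326  0.1457669 ] 37.2
```

View pics/c17.png

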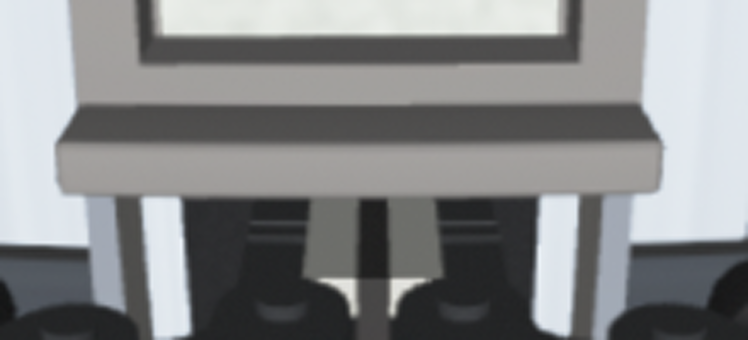

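Request:
servo_tool(increments=[0,-1.5,0,0,0,0,0,0,-1.5,0,0,0,0,0,0,-1,0,0,0,0,0,0,-1,0,0,0,0,0,0,-1,0,0,0,0,0,0,-1,0,0,0,0,0,0,-0.5,0,0,0,0,0,0,0,0,0,0,0,0])

```text
clock: 38.2
tcp_pos: [0.5586, -0.0549, 0.0776]
orientation: [-2.97, -0.346, 0.022]
contact_force: [2.4, -6.4, -3.0]
grip_width: 0.0003
```

```bash
python3 - <<'E'
from h import *
T=wpose(); print(toF(T[:3,3]),get_obs()['contact_force']@F,get_obs()['clock'])
E
```

```text
[28.46061834 -0.47965118 23.95524598] [-7.19143974 -0.82094579 -1.94427713] 38.2
```

Request:
servo_tool(increments=[0,1,0,0,0,0,0,0,3,0,0,0,0,0,0,8,0,0,0,0,0,0,18,0,0,0,0,0,0,20,0,0,0,0,0,0,20,-10,0,0,0,0,0,10,-25,0,0,0,0,0,0,-35,0,0,0,0])

```text
clock: 39.2
tcp_pos: [0.5781, -0.1429, 0.1346]
orientation: [-2.967, -0.344, 0.026]
contact_force: [0.5, -0.1, -0.2]
grip_width: -0.0002
```

Request:
servo_tool(increments=[0,0,-30,0,0,0,0,0,0,-30,0,0,0,0,0,0,-20,0,0,0,0,0,0,-8,0,0,0,0,0,0,0,0,0,0,0,0,0,0,0,0,0,0,0,0,0,0,0,0,0,0,0,0,0,0,0,0])

```text
clock: 40.2
tcp_pos: [0.5812, -0.1532, 0.2208]
orientation: [-2.966, -0.348, 0.025]
contact_force: [-0.0, 0.1, 0.2]
grip_width: 0.0002
```

```bash
python3 - <<'E'
from h import *
T,im,d=wsave('w18'); print(toF(T[:3,3]),get_obs()['contact_force'],get_obs()['clock'])
crop('w18',100,0,540,330,1.8,'c18')
E
```

```text
[-48.74865849   0.34626674 181.23299689] [-0.25696045 -0.34297398 -0.23575486] 40.25
```

View pics/c18.png

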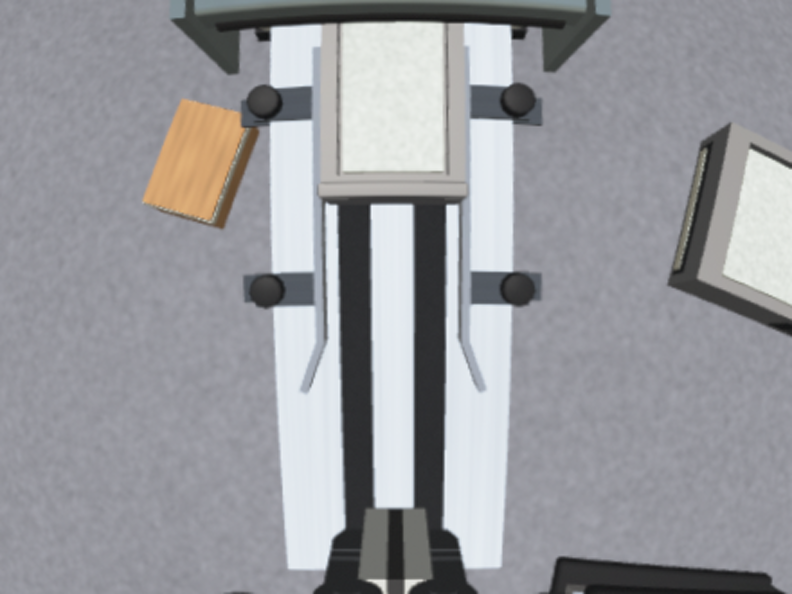

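The cassette sits between the guides under the head bar, and the hand is well clear of it.

```bash
python3 -c "
from bench import *
print(hand_in())"
```

```text
the job is handed in; nothing more can be done
None
```

The changeover is done and handed in at about 40 s of the 69 s allowed.

- **Wedge:** I freed it with 3 mm side pulls while lifting. It stands on its base in the open part of the tray, and the later side and top pictures still show it upright there.
- **Cassette:** I laid it on the foot of the bed, mouth uphill, and let go; it did not slide. I then pushed it up between the guides with closed fingers. The push stalled at the same place twice (12 N, then 7 N), which I take to be the gate.
- **Cassette position:** The tail read 38.4 mm up the bed before and after the first retract, so it had not slid back. It should read 40. After the last retract I viewed the picture but did not measure again.
- **Disagreement:** One view from higher up put the tail at 36.8 mm. My bed coordinates are only good to about 2–3 mm in x, since the lower edge read -153.5 instead of -150. I went by the two stalls and the unchanged close-up readings.
- **Rest of the bench:** Before and after top views show no other object moved. The arm hid part of that view, including the tape roll and the glue bottle, but both were in their places in the later side picture.
- **Limits:** The highest force I read at the end of a move was about 13 N. At hand-in the gripper was empty and touching nothing.

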